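# Load the drip rail and close its gate

### The arm

A 6-joint arm with a two-finger parallel gripper is mounted at the origin on the work surface. World frame = base frame: x ahead of the robot, y to its left, z up, the work surface at z = 0. Lengths are in mm, angles in rad, forces in N, time in s.
With the tool pointing down it reaches from about 275 to 975 mm from the base axis. Payload 8.4 kg.
Tool frame: the origin (TCP) lies midway between the tips of the shut fingers; the grasp point (between the pads) lies manip.hold_point_z behind it (manip.hold_point_z is the distance from the TCP to the grasp point, in mm); z points along the fingers, y is the direction in which the jaws open and shut (so a half turn about z gives the same grasp; the last joint's range is limited). The gripper opens to 92 mm and grips with 3 to 60 N. Pads are 20 mm wide; open, the fingers measure 128 mm over their backs; the gripper's body (75 mm by 189 mm) begins 69 mm behind the grasp point.
Start: joints at [-1.166, 0.353, 1.633, -0, 1.155, -0.002], TCP at [247.294, -573.998, 189.383] pointing down, gripper open.
Joint ranges: [-2.63, 2.63], [-0.92, 2.1], [0.06, 2.66], [-1.3, 4.44], [0, 2.69], [-3.02, 3.02]. Speed limits (rad/s): [2.22, 2.22, 2.79, 3.14, 3.14, 3.14].

### API

Orientations are given as [roll, pitch, yaw] about the fixed x, y, z axes, in that order (R = Rz(yaw) Ry(pitch) Rx(roll)).
In Python, from cell import telemetry, vision, job, manip gives the robot as it stands.
- The arm moves only by the tool arm_command, never from a script. Its argument "plan" is text: rows parted by semicolons, each of 7 numbers parted by spaces: the closure in counts, from 0 (fully open) to 255 (shut), then the shift along the tool's x, y, z in mm, then the turn, a rotation vector about the tool's x, y, z in degrees. In form: jaw dx dy dz ax ay az; .... A call has 1 to 10 rows; each row shifts and turns the commanded pose from where the row before left it, along the tool's axes as they then stand; what a row does not reach is not made up. A row lasts 1/8 s, in which the tool goes at most 62.5 mm and 10.7 degrees, less where a joint would pass 70% of its speed; a pose out of reach is approached as far as the arm can. A call is refused whole if a number of a shift passes 62.5 or a number of a turn 10.7, either way. A call with a gripper value outside its range is refused whole. The fingers move at their own pace and stop on an object; "squeeze" is the grip in N (left out, the last holds). Time passes only in rows, so rows that do not move let the fingers close. It gives the time, the measured TCP pose, the force and the opening at its end, in the units of the state.
- telemetry.observe(): the state, without advancing time (a new reading comes with each control period).
- vision.read_camera(name): name is "scene" or "top" or "wrist"; returns a dict with "color" (480x640x3 uint8, red, green, blue), "K" (3x3 intrinsics, pixels), "k1" (the pictures are not rectified: a ray, as slopes to the right and down, at radius r is drawn at 1 + k1 r^2 times it, then the intrinsics apply), "origin" and "attitude" of the camera in the world. Camera axes: x right, y up, looking along -z (the intrinsics and any distortion apply to the point x, -y, -z); pixel columns grow to the right and rows downward; lengths in mm; the calibration is good to about 2 mm. A picture is of the moment at which its call begins. There is no depth.
- job.hand_in(): hands the job in, once; it reports no verdict.
The state is a dict: "t": time; "joint_positions": joint angles; "qd": joint speeds; "joint_torque": joint torques, N m; "ee_pos": TCP position; "tool_rot": TCP orientation; "contact_force": force on the tool from outside, world axes, zero at the start; "wrist_torque": the same for the moment, N m; "gripper_width": finger opening in mm.
Only numpy, scipy, OpenCV 4.12 (cv2) and the standard library are available. Lean on these libraries where they do the work, as an engineer would, in place of code of your own. Each camera call takes 0.05 s, during which the arm holds its last target.

### The job

Load the drip rail: hook every washed-part carrier that stands on the bench onto the bare loading half of the rail, then slide it along the rail past the black ring, so that the whole carrier hangs over the drip tray (never lift a carrier onto, off or over the rail on the tray side of the ring). When all hang there, push the square T-key down into the recess of the gate hub, turn it clockwise to swing the gate fully shut across the carriers' path, and put the key back upright in its stand. Do not knock over the tool holders on the bench.

Things in the scene. Friction and masses are not known exactly. Their poses are not given: they have to be found in the camera images.
- carrier1: carrier: steel foot 72 (x) x 48 x 8 mm with a fixed bushing on it (44 mm high), flat spine on its -x side (x -19 to -13 mm), at its top a hook open to +x: arch underside at z 126, slot x -13 to +13, lip at x 13 to 19 hanging down to z 106. Black grip tab on top, 14 (x) x 26 (y) mm, z 132 to 172, at x = y = 0. Origin: centre of the foot's underside, z up. Stands on the bench, +x roughly to the rail
- carrier2: a second carrier, the same as carrier1. Three or all of the four carriers are present. Each is one rigid piece of about 0.3 kg, hook and tab 26 mm wide in y; it hangs by itself upright
- carrier3: another carrier, the same as carrier1
- carrier4: another carrier, the same as carrier1
- rail_mark (a point): centre of the black ring on the rail, on the rail's axis, 200 mm above the bench. The rail is a square steel bar (16 mm in x, 14 mm high) along this frame's y; +x crosses it, away from the robot. Loading half: y -200 to -30 mm; tray side: y above 0. A hanging carrier's origin is 119 mm below this point's height, and the whole carrier is past the ring when its origin's y is above 24 mm
- station: fixed stand of the rail: base plate 170 x 525 x 10 mm (x -80 to +90 mm), end posts 24 x 16 mm at y -222 and +275 mm, 215 mm high, drip tray 120 x 258 mm with its rim 32 mm above the bench under the rail's +y half. Origin in the plate's underside, 30 mm in +x from the rail's axis, level with the ring; y along the rail
- recess (a point): centre of the mouth of the square recess in the top of the gate hub (46 x 46 x 40 mm, top 113 mm above the bench), 85 mm behind the rail. Recess 16 mm square, 28 mm deep, 3 mm chamfer, sides along this frame's x and y, which turn with the gate. The gate's arm (z 84 to 105 mm, reaching 118 mm from the axis) points along this frame's -y
- gate (a joint): angle of the gate about the hub's vertical axis: 0 to 0.3 open at first (arm along the rail towards the loading end), 1.57 fully shut at its stop (arm across under the rail); grows clockwise seen from above; stays where it is left
- key: square T-key, 169 mm long, 0.25 kg: square shank 13.5 mm wide with a 5 mm long reduced tip (8.5 mm square) at the bottom, shank sides along x and y; crossbar at the top 100 mm (along x) by 14 mm (y) by 18 mm high, its centre 160 mm above the tip. Origin at the tip's end, z up along the shank. Stands in its stand at first, 40 mm deep
- stand_hole (a point): centre of the mouth of the key stand's square hole (17 mm square, 40 mm deep, 4 mm chamfer, sides along this frame's x and y); the stand is a black block 85 x 85 x 50 mm fixed on the bench, its top 50 mm above the bench
- collet_holder: loose steel tool holder with a collet nut, 64 mm across and 78 mm high, a bystander; origin at the centre of its underside, z up
- mill_holder: loose steel tool holder with an end mill, 64 mm across and 100 mm high, a bystander; origin at the centre of its underside, z up
Things that resemble listed ones, but are neither listed nor needed, are in the scene too. What is shaped like the carrier4 but green or red is not meant.

How it is judged:
By the outcome, as a careful person would: the job done as asked, in the order asked, and still so for the second after the job is handed in, with the robot touching nothing.
Of carrier1, carrier2, carrier3, carrier4 only 3 to 4 are there at a start; the rules pass over those that are not, and their reading is None.
At some moment in a run one of carrier1, carrier2, carrier3, carrier4 may be knocked a few centimetres aside while the robot is not near it.
It also fails if it takes over 210 s, if anything falls off the work surface, if the arm or the gripper's body presses on something with over 40 N, if the wrist force passes 120 N, or if a joint passes its speed limit or range.

## Working session

There is one attempt and no reset: what is moved stays moved. The work goes in short steps, Python scripts to look and compute and a tool call to move; the robot and the scene stay as the last step left them, time stands still between calls to the robot, and variables do not carry over. Pictures are saved under pics/ and viewed, and the job is handed in when it is done.

Besides the shell and the picture viewer there is one more tool, called after "Call:" as name(argument=value, ...), one argument or row to a line, values as JSON. arm_command: Moves the arm, as the interface text tells. Its arguments: {"type":"object","properties":{"plan":{"type":"string"},"squeeze":{"type":"number"}},"required":["plan"]}

```bash
mkdir -p pics; ls
python3 - <<'E'
from cell import telemetry, vision, job, manip
import cv2
print(telemetry.observe()); print([ (a,getattr(manip,a)) for a in dir(manip) if not a.startswith('__')])
for n in ("scene","top","wrist"):
    c=vision.read_camera(n); cv2.imwrite(f"pics/{n}0.png",c["color"][:,:,::-1]); print(n,c["K"],c["k1"],c["origin"],c["attitude"])
E
```

```text
pics
{'t': 0.0, 'joint_positions': array([-1.16639687e+00,  3.53598003e-01,  1.63410753e+00,  3.97975736e-05,
        1.15515632e+00, -2.36866205e-03]), 'qd': array([0.00042057, 0.00046694, 0.00028621, 0.00118164, 0.00016276,
       0.00012862]), 'joint_torque': array([ 1.86620106e-03, -5.93837178e+01, -3.34210074e+01,  6.97639352e-02,
        2.35204148e-02, -1.44872397e-04]), 'ee_pos': array([ 247.11297732, -573.53402793,  188.70639685]), 'tool_rot': array([-3.14032355e+00, -3.93948891e-05,  4.06752004e-01]), 'contact_force': array([-0.1402346 ,  0.08379518, -0.11141807]), 'wrist_torque': array([-0.03814934, -0.03204283,  0.04808968]), 'gripper_width': 92.20207138346971}
[('PlanningError', <class 'cell.PlanningError'>), ('hold_point_z', 18.700000000000003)]
scene [[551.80640949   0.         317.82089221]
 [  0.         551.80640949 230.1372104 ]
 [  0.           0.           1.        ]] -0.03246975639622936 [606.93676418 698.94997726 784.90054177] [ 8.80994789e-01 -1.93764541e-03  2.94597149e+00]
top [[595.6844374    0.         319.02727946]
 [  0.         595.6844374  244.53649277]
 [  0.           0.           1.        ]] -0.1956139315837167 [ 384.89955313  -74.00415376 1216.25167927] [ 0.04672426  0.01478533 -1.56205355]
wrist [[379.50809297   0.         316.37984528]
 [  0.         379.50809297 240.77684657]
 [  0.           0.           1.        ]] -0.0519356885550182 [ 326.04656562 -541.13096951  384.19092873] [-3.01849711e-01  2.74374189e-05 -1.16435423e+00]
```

View pics/scene0.png

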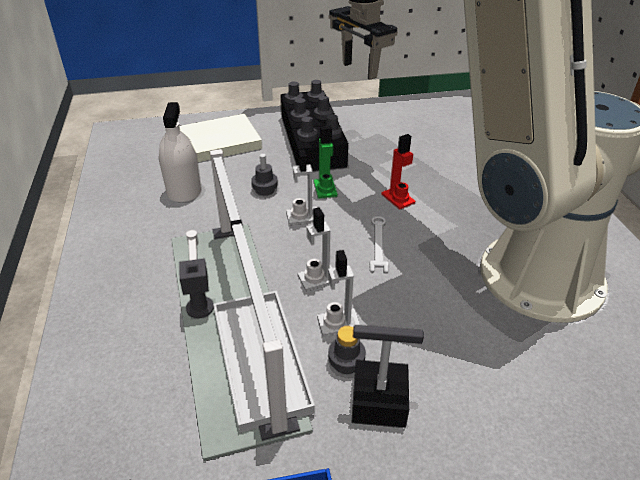

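View pics/top0.png

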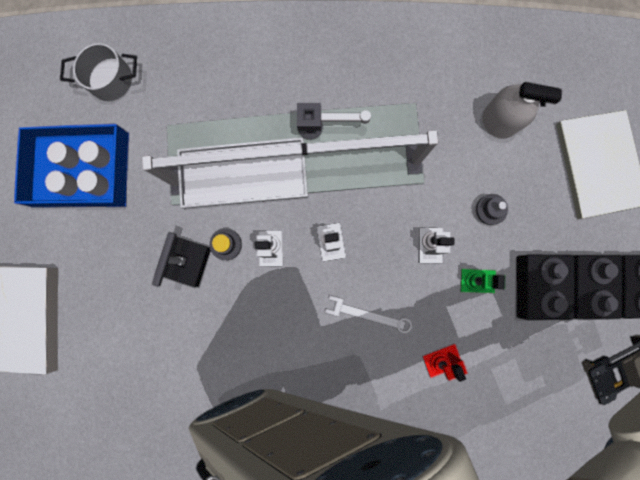

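View pics/wrist0.png

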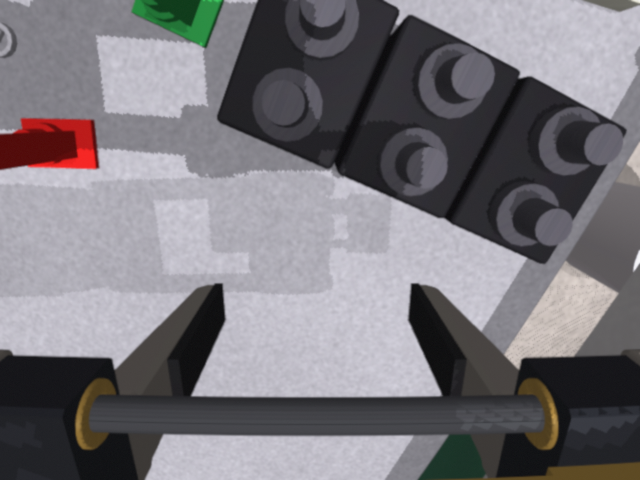

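```bash
cat > h.py <<'E'
import numpy as np, cv2
from scipy.spatial.transform import Rotation as R
from scipy.optimize import least_squares
from cell import telemetry, vision, job, manip
class Cam:
    def __init__(s,n):
        c=vision.read_camera(n); s.n=n; s.img=np.ascontiguousarray(c["color"][:,:,::-1]); s.K=np.array(c["K"]); s.k1=c["k1"]
        s.o=np.array(c["origin"]); s.R=R.from_euler('xyz',c["attitude"]).as_matrix()
    def proj(s,P):
        p=(np.atleast_2d(P)-s.o)@s.R; x=p[:,0]/-p[:,2]; y=-p[:,1]/-p[:,2]; f=1+s.k1*(x*x+y*y)
        return np.c_[s.K[0,0]*x*f+s.K[0,2], s.K[1,1]*y*f+s.K[1,2]]
    def ray(s,uv):
        d=cv2.undistortPoints(np.array([[uv]],float),s.K,np.array([s.k1,0,0,0]))[0,0]
        return s.R@np.array([d[0],-d[1],-1])
    def atz(s,uv,z):
        d=s.ray(uv); return s.o+d*(z-s.o[2])/d[2]
    def crop(s,x0,y0,x1,y1,k,name):
        im=cv2.resize(s.img[y0:y1,x0:x1],None,fx=k,fy=k,interpolation=cv2.INTER_CUBIC)
        cv2.imwrite("pics/"+name,im)
def st():
    o=telemetry.observe(); print('t%.2f'%o['t'],o['ee_pos'].round(1),o['tool_rot'].round(4),o['contact_force'].round(1),round(o['gripper_width'],1)); return o
def box(x0,x1,y0,y1,z0,z1):
    return np.array([[x,y,z] for x in(x0,x1) for y in(y0,y1) for z in(z0,z1)],float)
BE=[(0,1),(2,3),(4,5),(6,7),(0,2),(1,3),(4,6),(5,7),(0,4),(1,5),(2,6),(3,7)]
def place(P,x,y,yaw,z=0):
    return P@R.from_euler('z',yaw).as_matrix().T+[x,y,z]
def draw(im,cam,P,E,col,k=1,off=(0,0)):
    q=(cam.proj(P)-off)*k
    for a,b in E: cv2.line(im,tuple(int(v) for v in q[a].round()),tuple(int(v) for v in q[b].round()),col,1,cv2.LINE_AA)
CARR=[box(-36,36,-24,24,0,8),box(-19,-13,-13,13,8,132),box(13,19,-13,13,106,126),box(-19,19,-13,13,126,132),box(-7,7,-13,13,132,172)]
E
python3 - <<'E'
from h import *
s=Cam("scene"); t=Cam("top")
s.crop(250,120,450,270,4,"s_a.png"); s.crop(150,210,430,430,2.8,"s_b.png")
t.crop(150,90,350,240,4,"t_a.png") if 0 else None
t.crop(220,190,500,390,2.8,"t_b.png"); t.crop(140,90,450,300,2.5,"t_a.png")
E
```

```text
(no output)
```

View pics/s_a.png

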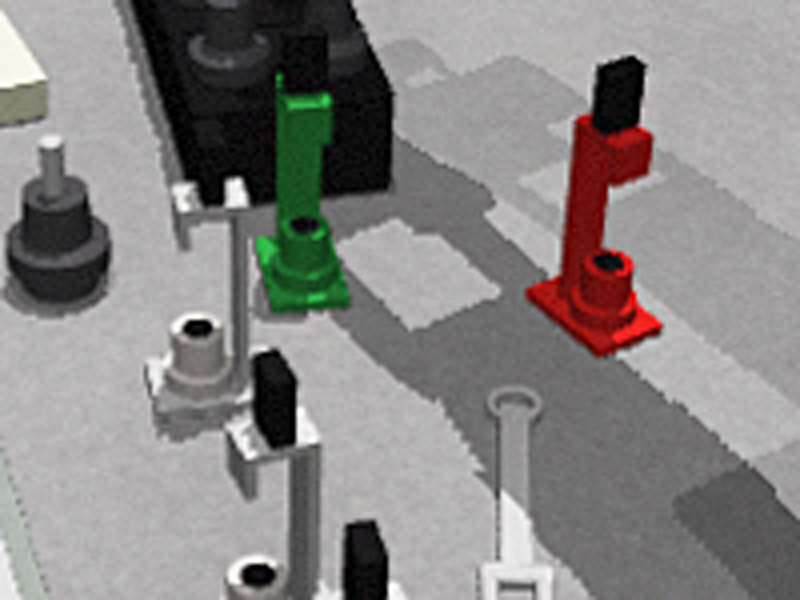

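View pics/s_b.png

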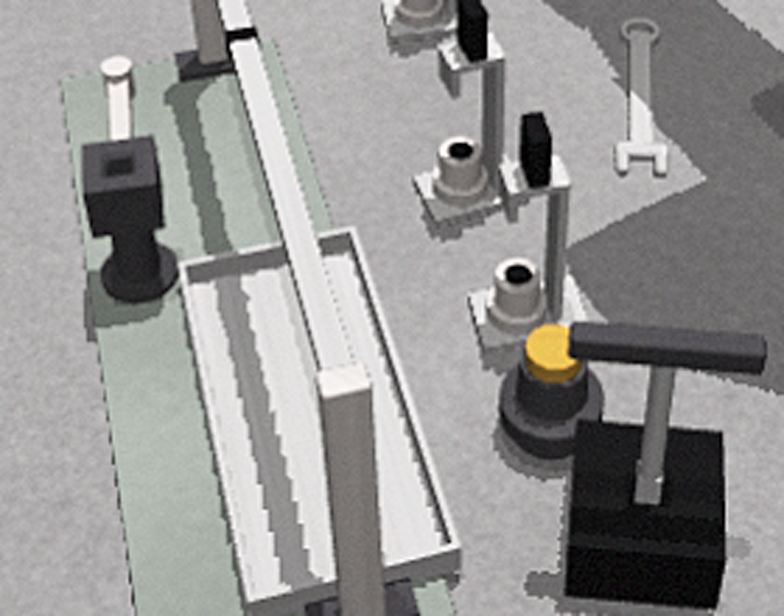

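View pics/t_a.png

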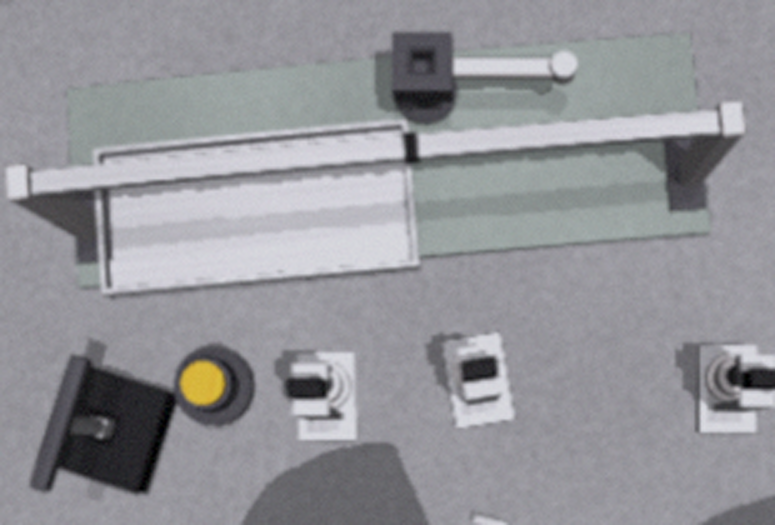

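View pics/t_b.png

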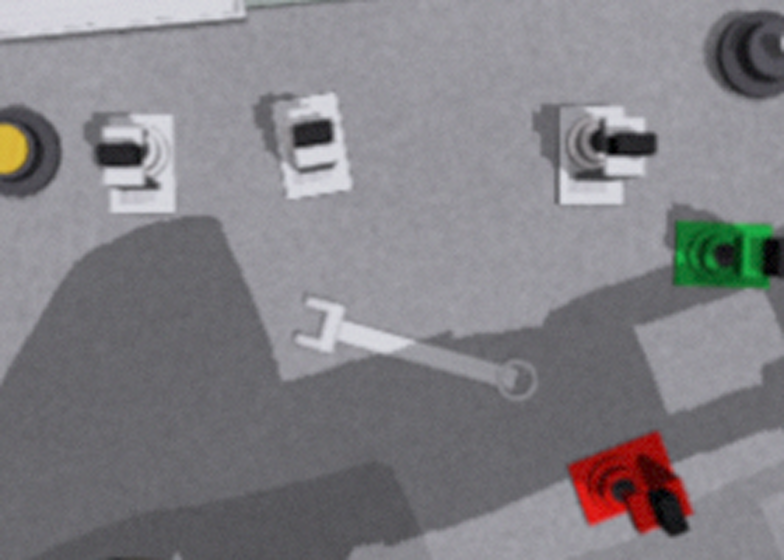

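```bash
cat > fit.py <<'E'
from h import *
s=Cam("scene"); t=Cam("top")
b=lambda x,y:(220+x/2.8,190+y/2.8); a=lambda x,y:(140+x/2.5,90+y/2.5); sb=lambda x,y:(150+x/2.8,210+y/2.8); sa=lambda x,y:(250+x/4,120+y/4)
def fit(obs,x0):
    def f(p):
        r=[]
        for cam,uv,P in obs: r+=list(cam.proj(place(np.array([P],float),*p))[0]-uv)
        return np.array(r)
    q=least_squares(f,x0,loss='soft_l1'); return q.x,f(q.x).reshape(-1,2).round(1).tolist()
A=[(t,b(174,115),(36,-24,8)),(t,b(174,212),(-36,-24,8)),(t,b(110,213),(-36,24,8)),(t,b(120,154),(0,0,172)),(s,sb(536,120),(0,0,172))]
B=[(t,b(336,94),(36,-24,8)),(t,b(350,190),(-36,-24,8)),(t,b(288,197),(-36,24,8)),(t,b(276,99),(36,24,8)),(t,b(312,134),(0,0,172)),(s,sa(272,358),(0,0,172))]
C=[(t,b(560,106),(36,24,8)),(t,b(623,108),(36,-24,8)),(t,b(623,204),(-36,-24,8)),(t,b(560,204),(-36,24,8)),(t,b(638,144),(0,0,172))]
res={}
for n,o in zip("ABC",(A,B,C)):
    p,r=fit(o,[t.atz(o[0][1],0)[0]-36,t.atz(o[0][1],0)[1],0]); res[n]=p; print(n,p.round(3),r)
# ring frame: origin rail axis point
S=[(t,a(411,147),(0,0,207)),(t,a(18,183),(0,275,215)),(t,a(731,118),(0,-222,215)),(s,sb(343,380),(0,275,215)),(s,sb(242,33),(0,0,207))]
p,r=fit(S,[600,0,0]); res['S']=p; print('S',p.round(3),r)
H=[(t,a(393,33),(23,23,113)),(t,a(452,33),(23,-23,113)),(t,a(450,92),(-23,-23,113)),(t,a(393,92),(-23,23,113)),(t,a(421,62),(0,0,113)),(s,sb(119,166),(0,0,113))]
p,r=fit(H,[680,0,0]); res['H']=p; print('H',p.round(3),r)
print('arm tip',t.atz(a(564,65),105))
K=[(t,a(98,362),(42.5,42.5,50)),(t,a(176,400),(42.5,-42.5,50)),(t,a(148,492),(-42.5,-42.5,50)),(s,sb(580,424),(42.5,42.5,50)),(s,sb(722,432),(-42.5,42.5,50)),(s,sb(655,492),(0,0,50))]
p,r=fit(K,[500,100,-.4]); res['K']=p; print('K',p.round(3),r)
X=[(t,a(82,357),(50,0,179)),(t,a(42,490),(-50,0,179)),(s,sb(573,325),(50,0,179)),(s,sb(763,345),(-50,0,179))]
p,r=fit(X,[500,200,-.3]); res['X']=p; print('X',p.round(3),r)
for nm,p in(('coll',a(202,383)),): print(nm,t.atz(p,78))
print('mill',t.atz((491,208),30))
import pickle; pickle.dump(res,open('res.pkl','wb'))
sw=s.img.copy(); tw=t.img.copy()
k=2
for cam,name in((s,'ov_s.png'),(t,'ov_t.png')):
    off=(140,90) if cam is t else (150,110)
    im=cv2.resize(cam.img[off[1]:off[1]+290,off[0]:off[0]+380],None,fx=k,fy=k,interpolation=cv2.INTER_CUBIC)
    for n in "ABC":
        for bx in CARR: draw(im,cam,place(bx,*res[n]),BE,(0,0,255),k,off)
    for bx in(box(-8,8,-214,267,193,207),box(-12,12,267,283,10,215),box(-12,12,-230,-214,10,215),box(-8.5,8.5,-4,4,193,207)): draw(im,cam,place(bx,*res['S']),BE,(0,160,255),k,off)
    draw(im,cam,place(box(-23,23,-23,23,73,113),*res['H']),BE,(255,0,0),k,off); draw(im,cam,place(box(-8,8,-8,8,113,113),*res['H']),BE,(255,0,0),k,off)
    draw(im,cam,place(box(-42.5,42.5,-42.5,42.5,0,50),*res['K']),BE,(0,255,0),k,off)
    draw(im,cam,place(box(-50,50,-7,7,161,179),*res['X']),BE,(0,255,0),k,off)
    cv2.imwrite('pics/'+name,im)
E
python3 fit.py
```

```text
A [4.32901e+02 4.15230e+01 5.00000e-03] [[1.0, -0.5], [0.8, 0.3], [0.1, -0.2], [-0.4, -0.5], [1.6, 2.0]]
B [ 4.47202e+02 -8.12970e+01  1.26000e-01] [[1.3, -0.8], [0.5, 0.1], [-0.8, 0.3], [-0.7, 0.2], [0.9, -1.0], [1.9, 1.9]]
C [ 4.41060e+02 -2.84912e+02 -2.00000e-03] [[-0.2, -0.1], [0.5, -0.5], [0.5, 0.4], [-0.3, 0.2], [-0.4, -0.1]]
S [ 5.98042e+02 -3.24330e+01  8.80000e-02] [[0.2, -0.9], [-0.2, -1.7], [1.0, -0.0], [1.0, 0.1], [0.9, 1.1]]
H [ 6.82099e+02 -3.54970e+01 -2.00000e-03] [[-0.5, -0.3], [0.2, -0.2], [0.7, -0.2], [-0.9, -0.3], [0.3, -0.1], [1.9, -0.2]]
arm tip [ 682.52944807 -143.69503558  105.        ]
K [401.218 201.814  12.189] [[-1.7, 0.0], [5.9, 0.9], [0.9, 3.9], [-4.1, 32.7], [0.5, 38.5], [-0.9, -10.1]]
X [ 4.05846e+02  2.15169e+02 -3.03000e-01] [[0.6, -0.9], [-0.7, -0.4], [-0.1, 0.3], [2.7, -1.1]]
coll [439.03364372 132.75051713  78.        ]
mill [ 517.15194564 -403.90258532   30.        ]
```

Run:
```python
from h import *
s=Cam("scene"); t=Cam("top")
t.crop(140,210,260,300,6,"t_k.png"); s.crop(330,310,450,440,5,"s_k.png")
```

```text
(no output)
```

View pics/ov_t.png

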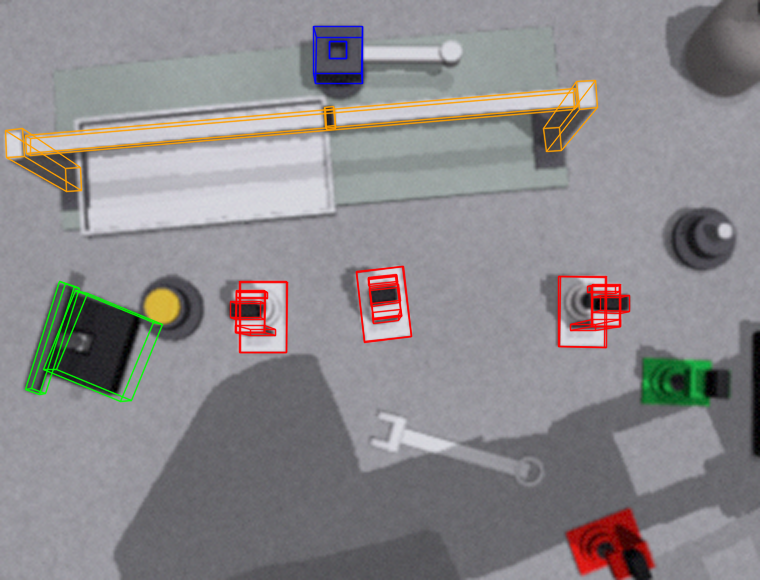

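View pics/ov_s.png

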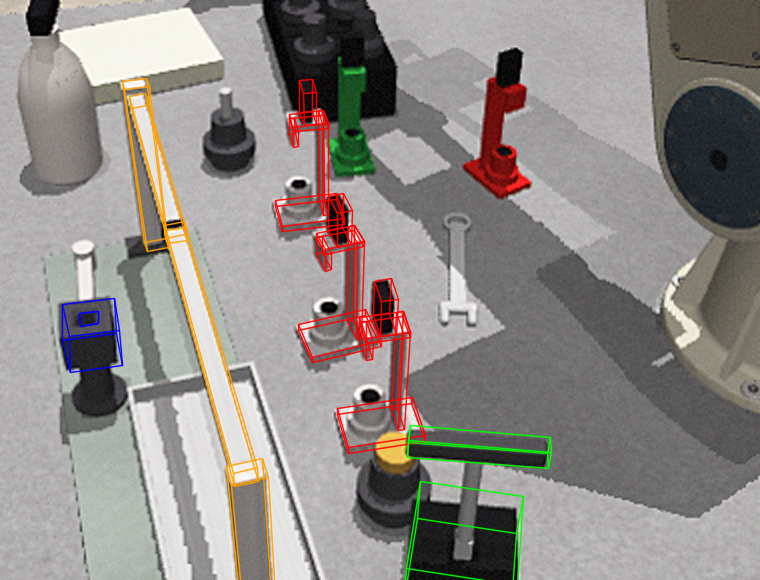

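View pics/t_k.png

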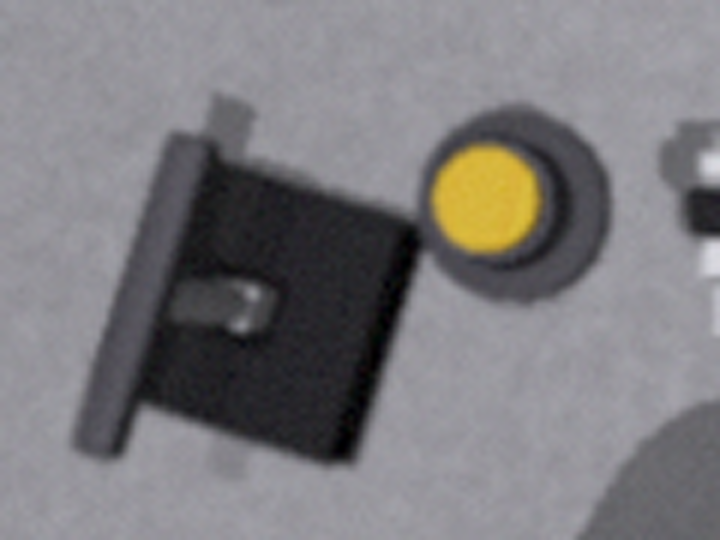

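View pics/s_k.png

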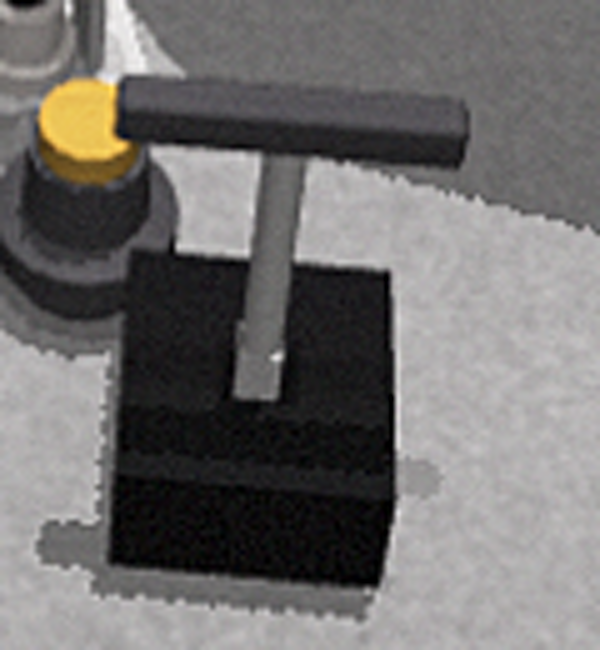

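```bash
cat > plan.py <<'E'
import sys
from h import *
# usage: plan.py jaw x y z yaw n   -> rows
def plan(jaw,x,y,z,yaw,n,start=None,level=True):
    o=telemetry.observe()
    p=o['ee_pos'].copy(); Rm=R.from_euler('xyz',o['tool_rot']) 
    Rt=R.from_euler('xyz',[np.pi,0,yaw])
    rel=(Rm.inv()*Rt).as_rotvec(degrees=True)
    step=rel/n; d=(np.array([x,y,z])-p)/n
    Rc=Rm; rows=[]
    for i in range(n):
        sh=Rc.inv().apply(d); rows.append("%g %.1f %.1f %.1f %.1f %.1f %.1f"%(jaw,*sh,*step)); Rc=Rc*R.from_rotvec(step,degrees=True)
    st(); print("dist",(d*n).round(1),"turn",rel.round(2)); print("; ".join(rows).replace("-0.0 ","0 ").replace("0.0 ","0 "))
if __name__=="__main__":
    a=[float(v) for v in sys.argv[1:]]; plan(a[0],*a[1:5],int(a[5]))
E
python3 plan.py 0 441 -285 300 1.571 10
```

```text
t0.45 [ 247.2 -574.   189.3] [-3.1415  0.      0.4067] [-0.6 -0.3 -0.9] 91.8
dist [193.8 289.  110.7] turn [-1.000e-02 -0.000e+00 -6.671e+01]
0 29.2 -18.9 -11.1 0 0 -6.7; 0 31.2 -15.4 -11.1 0 0 -6.7; 0 32.8 -11.6 -11.1 0 0 -6.7; 0 33.9 -7.7 -11.1 0 0 -6.7; 0 34.6 -3.7 -11.1 0 0 -6.7; 0 34.8 0.3 -11.1 0 0 -6.7; 0 34.5 4.3 -11.1 0 0 -6.7; 0 33.8 8.3 -11.1 0 0 -6.7; 0 32.6 12.2 -11.1 0 0 -6.7; 0 30.9 15.9 -11.1 0 0 -6.7
```

Call:
arm_command(
  plan="0 0 0 -55 0 0 0; 0 0 0 -55 0 0 0; 0 34 -22 0 0 0 -8; 0 37 -17 0 0 0 -8; 0 40 -11 0 0 0 -8; 0 41 -5 0 0 0 -8; 0 41.5 1 0 0 0 -8; 0 41 7 0 0 0 -8; 0 39 12 0 0 0 -8; 0 37 17 0 0 0 -8",
)

```text
t: 1.7
ee_pos: [437.9, -304.7, 299.5]
tool_rot: [3.141, 0.0, 1.528]
contact_force: [-0.4, -0.4, 0.5]
gripper_width: 92.1
```

```bash
python3 plan.py 0 441 -285 250 1.571 2
python3 - <<'E'
from h import *
c=Cam("wrist"); cv2.imwrite("pics/w1.png",c.img); c=Cam("top"); cv2.imwrite("pics/t1.png",c.img)
E
```

```text
t1.70 [ 437.9 -304.7  299.5] [3.1412e+00 2.0000e-04 1.5284e+00] [-0.4 -0.4  0.5] 92.1
dist [  3.1  19.7 -49.5] turn [ 0.02  0.01 -2.44]
0 9.9 1.1 24.8 0 0 -1.2; 0 9.9 1.3 24.8 0 0 -1.2
```

View pics/w1.png

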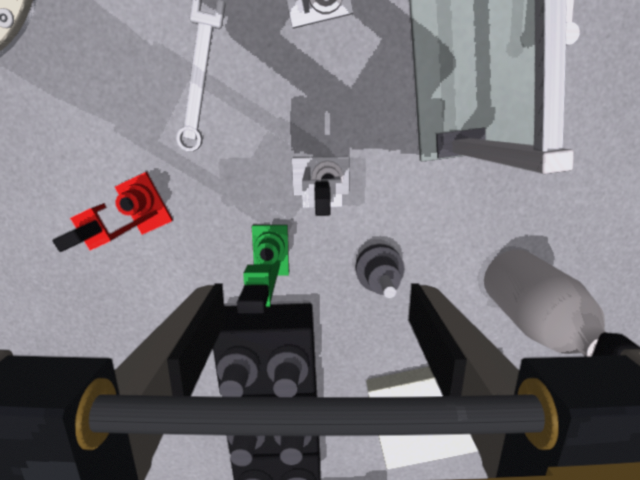

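View pics/t1.png

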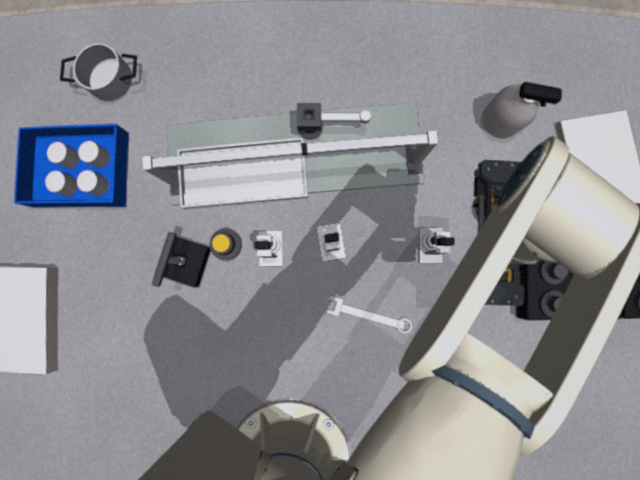

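```bash
cat > wchk.py <<'E'
from h import *
import pickle,sys
res=pickle.load(open('res.pkl','rb'))
c=Cam(sys.argv[1]); im=c.img.copy()
for n in "ABC":
    if n in res:
        for bx in CARR: draw(im,c,place(bx,*res[n]),BE,(0,0,255))
for bx in(box(-8,8,-214,267,193,207),box(-12,12,-230,-214,10,215),box(-8.5,8.5,-4,4,193,207)): draw(im,c,place(bx,*res['S']),BE,(0,160,255))
draw(im,c,place(box(-23,23,-23,23,73,113),*res['H']),BE,(255,0,0)); draw(im,c,place(box(-8,8,-8,8,113,113),*res['H']),BE,(255,0,0))
draw(im,c,place(box(-50,50,-7,7,161,179),*res['X']),BE,(0,255,0))
cv2.imwrite("pics/"+sys.argv[2],im)
E
python3 wchk.py wrist w2.png
```

```text
(no output)
```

View pics/w2.png

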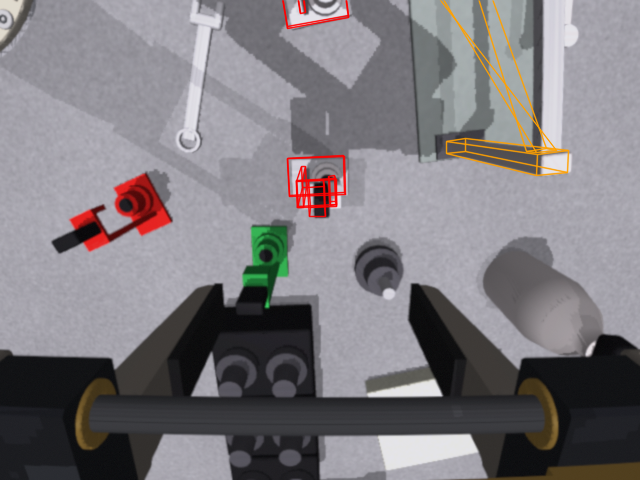

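Call:
arm_command(
  plan="0 10 2 30 0 0 -1.3; 0 10 2.5 30 0 0 -1.3; 0 0 0 0 0 0 0",
)

```text
t: 2.22
ee_pos: [440.8, -285.7, 237.7]
tool_rot: [-3.138, -0.002, 1.568]
contact_force: [0.7, 0.0, 0.9]
gripper_width: 92.0
```

```bash
python3 wchk.py wrist w3.png;python3 plan.py 0 443 -285 138 1.571 3
```

```text
t2.27 [ 441.7 -286.5  239.3] [-3.1402e+00 -4.0000e-04  1.5674e+00] [-0.5  0.7 -0.5] 91.6
dist [   1.3    1.5 -101.3] turn [-0.08 -0.03 -0.2 ]
0 0.5 0.5 33.8 0 0 -0.1; 0 0.5 0.5 33.8 0 0 -0.1; 0 0.5 0.4 33.8 0 0 -0.1
```

View pics/w3.png

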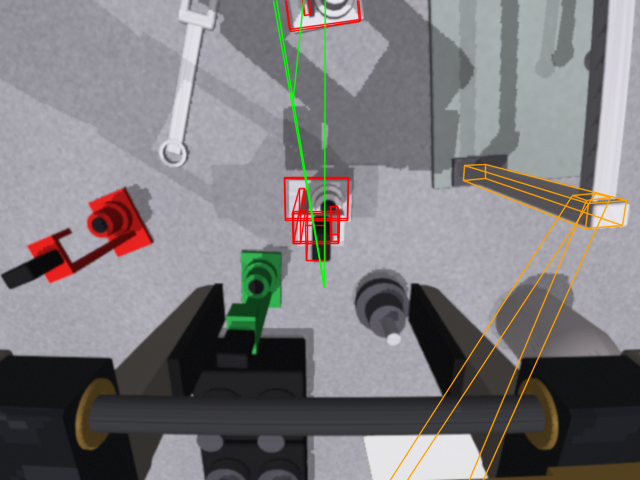

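Call:
arm_command(
  plan="0 0 1 30 0 0 0; 0 0.5 1 35 0 0 0; 0 0.5 0 36 0 0 0; 0 0 0 0 0 0 0",
  squeeze=20,
)

```text
t: 2.78
ee_pos: [443.4, -285.3, 137.7]
tool_rot: [-3.139, -0.001, 1.568]
contact_force: [-0.4, 0.8, 0.7]
gripper_width: 92.1
```

```bash
python3 wchk.py wrist w4.png; python3 plan.py 0 443 -285 138 1.571 1
```

```text
t2.83 [ 444.5 -285.9  139.3] [-3.1414e+00  1.0000e-04  1.5679e+00] [-0.7  0.   0.9] 91.8
dist [-1.5  0.9 -1.3] turn [-0.01  0.   -0.18]
0 0.9 -1.5 1.3 0 0 -0.2
```

View pics/w4.png

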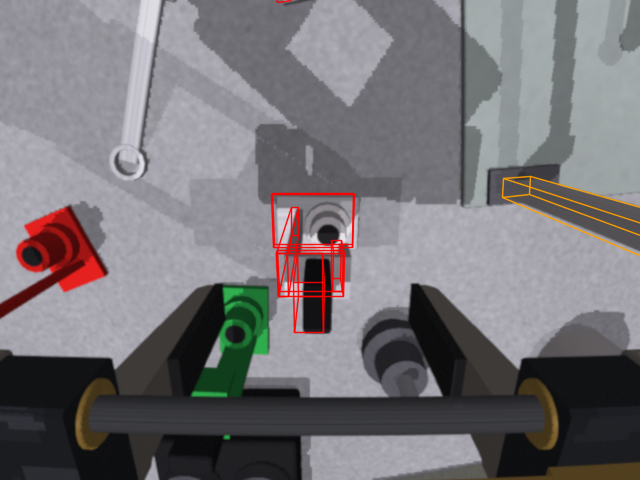

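Call:
arm_command(
  plan="255 0 0 0 0 0 0; 255 0 0 0 0 0 0; 255 0 0 0 0 0 0; 255 0 0 0 0 0 0; 255 0 0 0 0 0 0; 255 0 0 0 0 0 0",
  squeeze=25,
)

```text
t: 3.58
ee_pos: [444.4, -285.0, 138.3]
tool_rot: [-3.141, -0.0, 1.569]
contact_force: [-0.2, -0.3, 1.2]
gripper_width: 34.0
```

```bash
python3 wchk.py wrist w5.png; python3 plan.py 255 443 -285 260 1.571 3; python3 plan.py 255 540 -154 260 1.659 6
```

```text
t3.62 [ 444.4 -285.   138.3] [-3.1415e+00 -1.0000e-04  1.5692e+00] [ 0.8  0.3 -0.1] 30.1
dist [ -1.4   0.  121.7] turn [-0.   -0.   -0.11]
255 0 -0.5 -40.6 0 0 -0.0; 255 0 -0.5 -40.6 0 0 -0.0; 255 0 -0.5 -40.6 0 0 -0.0
t3.62 [ 444.4 -285.   138.3] [-3.1415e+00 -1.0000e-04  1.5692e+00] [ 0.8  0.3 -0.1] 30.1
dist [ 95.6 131.  121.7] turn [-0.   -0.   -5.15]
255 21.9 15.9 -20.3 0 0 -0.9; 255 21.6 16.2 -20.3 0 0 -0.9; 255 21.4 16.5 -20.3 0 0 -0.9; 255 21.1 16.9 -20.3 0 0 -0.9; 255 20.9 17.2 -20.3 0 0 -0.9; 255 20.6 17.5 -20.3 0 0 -0.9
```

View pics/w5.png

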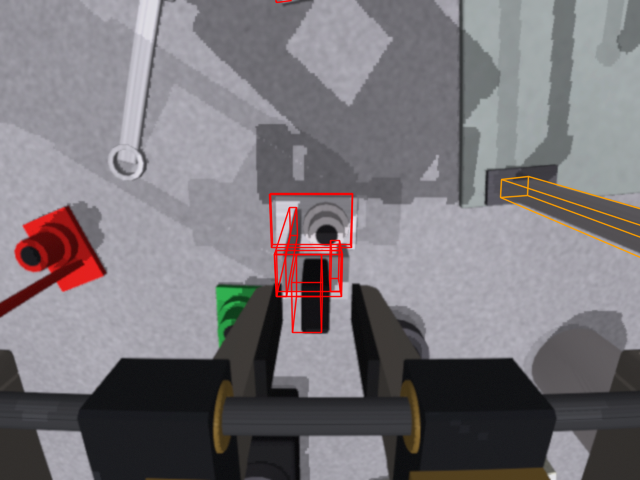

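Fingers at 30 mm and still closing on the tab (centre ~(315,300)); keep closing.

Call:
arm_command(
  plan="255 0 0 0 0 0 0; 255 0 0 0 0 0 0; 255 0 0 0 0 0 0; 255 0 0 0 0 0 0",
  squeeze=25,
)

```text
t: 4.12
ee_pos: [444.4, -285.0, 138.3]
tool_rot: [-3.141, -0.0, 1.569]
contact_force: [-0.2, -0.5, -0.3]
gripper_width: 13.8
```

Call:
arm_command(
  plan="255 0 0 -10 0 0 0; 255 0 0 -35 0 0 0; 255 0 0 -40 0 0 0; 255 0 0 -35 0 0 0; 255 0 0 0 0 0 0",
)

```text
t: 4.75
ee_pos: [446.0, -285.9, 261.2]
tool_rot: [3.137, 0.003, 1.569]
contact_force: [0.8, -0.4, -3.9]
gripper_width: 13.6
```

```bash
python3 wchk.py wrist w6.png; python3 plan.py 255 540 -154 260 1.659 6
```

```text
t4.80 [ 444.9 -285.3  259. ] [3.1397e+00 1.2000e-03 1.5692e+00] [-1.1  0.8 -4.3] 13.8
dist [ 95.1 131.3   1. ] turn [ 0.1   0.07 -5.14]
255 21.9 15.8 -0.2 0 0 -0.9; 255 21.7 16.1 -0.2 0 0 -0.9; 255 21.4 16.5 -0.2 0 0 -0.9; 255 21.2 16.8 -0.2 0 0 -0.9; 255 20.9 17.1 -0.2 0 0 -0.9; 255 20.7 17.4 -0.2 0 0 -0.9
```

View pics/w6.png

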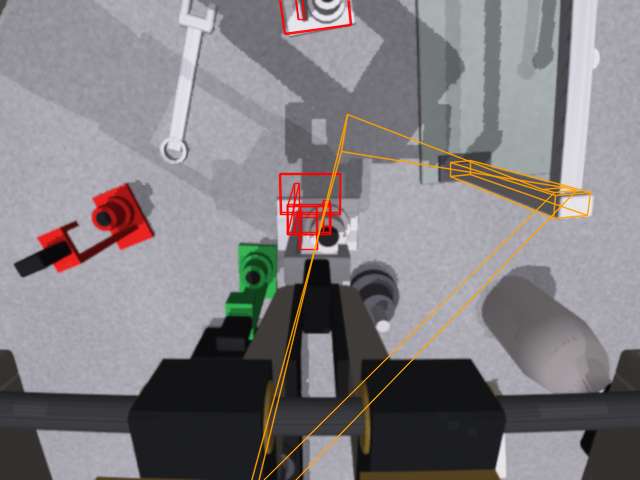

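Call:
arm_command(
  plan="255 15 11 0 0 0 -0.5; 255 22 16 0 0 0 -1; 255 22 16.5 0 0 0 -1; 255 22 17 0 0 0 -1; 255 21 17 0 0 0 -1; 255 18 12 0 0 0 -0.6; 255 11 6 0 0 0 0; 255 0 0 0 0 0 0",
)

```text
t: 5.8
ee_pos: [534.5, -149.3, 257.3]
tool_rot: [-3.14, -0.001, 1.66]
contact_force: [-0.7, 0.4, -4.5]
gripper_width: 13.8
```

```bash
python3 wchk.py wrist w7.png; python3 wchk.py scene s7.png;python3 wchk.py top t7.png; python3 plan.py 255 609 -154 258 1.659 4
```

```text
t5.95 [ 534.2 -150.8  258.1] [-3.1409 -0.      1.6579] [-1.2  0.6 -3.7] 13.5
dist [74.8 -3.2 -0.1] turn [-0.04 -0.   -0.06]
255 -2.4 18.6 0 0 0 -0.0; 255 -2.4 18.6 0 0 0 -0.0; 255 -2.4 18.6 0 0 0 -0.0; 255 -2.4 18.6 0 0 0 -0.0
```

View pics/w7.png

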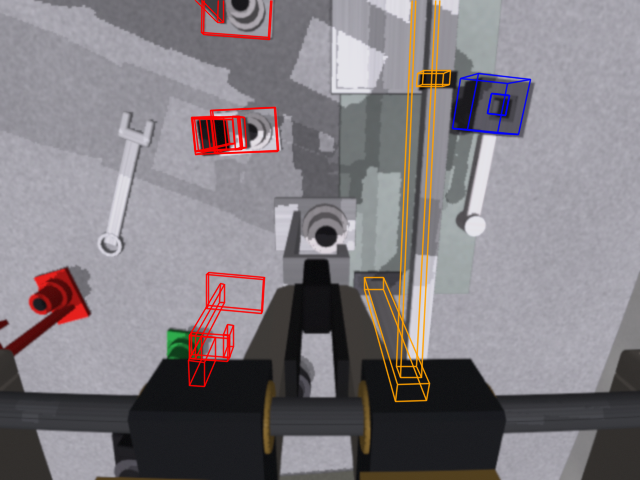

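View pics/s7.png

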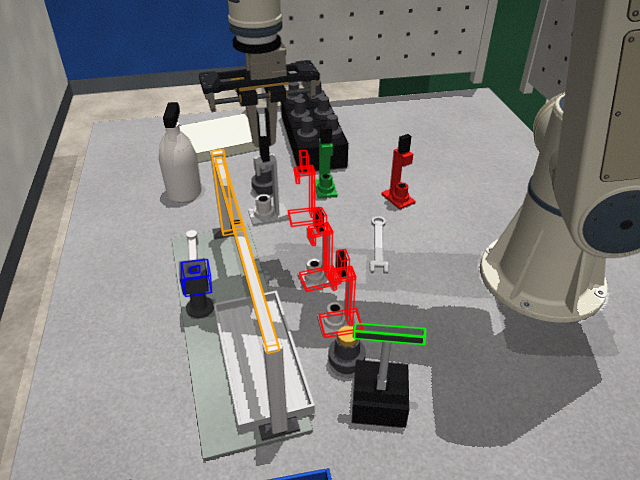

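View pics/t7.png

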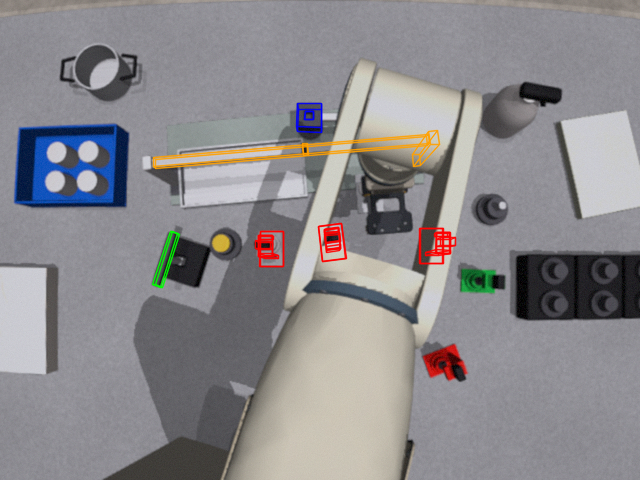

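Run:
```python
from h import *
c=Cam("wrist"); c.crop(380,0,540,200,4,"w7a.png") ; c.crop(160,80,340,280,4,"w7b.png")
```

```text
(no output)
```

View pics/w7a.png

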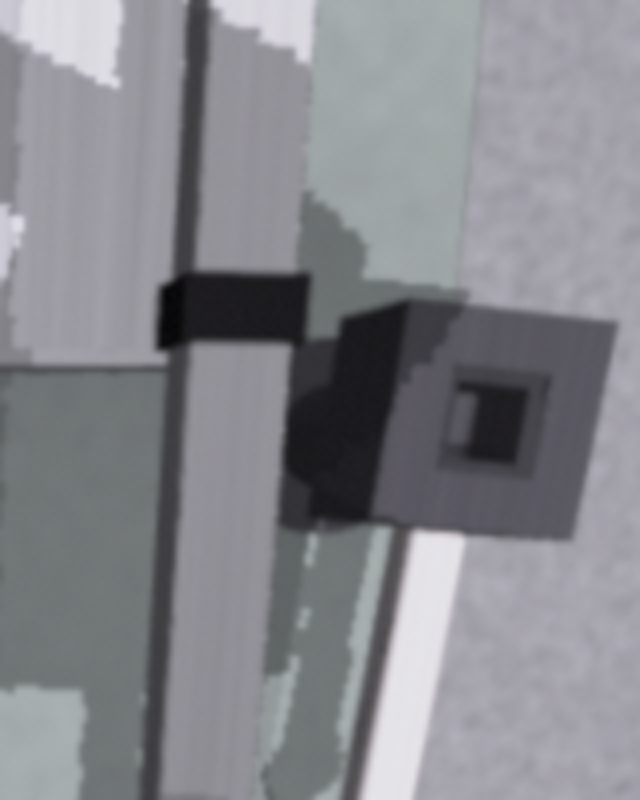

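View pics/w7b.png

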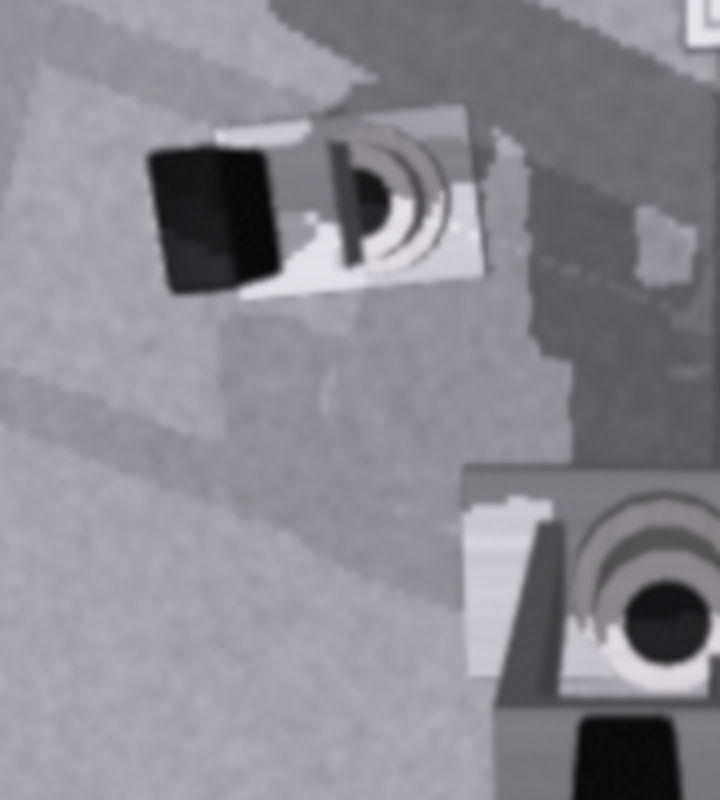

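```bash
cat > w7m.py <<'E'
from h import *
c=Cam("wrist"); st()
A=lambda x,y:(380+x/4,y/4); Bq=lambda x,y:(160+x/4,80+y/4)
L=[c.atz(A(187,345),207),c.atz(A(162,750),207)]; Rr=[c.atz(A(290,345),207),c.atz(A(252,750),207)]
print('rail L',L[0].round(1),L[1].round(1),'R',Rr[0].round(1),Rr[1].round(1))
up=c.atz(A(201,100),207),c.atz(A(308,100),207); print('rail up',up[0].round(1),up[1].round(1))
print('ring',c.atz(A(249,309),208).round(1))
print('recess',c.atz(A(495,422),113).round(1), 'hub corners',[c.atz(A(*p),113)[:2].round(1) for p in((412,300),(617,322),(572,541),(370,520))])
print('tabB',[c.atz(Bq(*p),172)[:2].round(1) for p in((150,152),(232,146),(245,283),(172,293))], 'footB',[c.atz(Bq(*p),8)[:2].round(1) for p in((466,103),(485,275))])
E
python3 w7m.py
```

```text
t6.05 [ 534.4 -151.1  258.3] [-3.1415e+00  1.0000e-04  1.6574e+00] [ 0.1  0.1 -3.2] 13.8
rail L [593.6 -40.  207. ] [ 599.7 -102.1  207. ] R [609.4 -38.5 207. ] [ 614.6 -100.8  207. ]
rail up [590.2  -5.9 207. ] [606.1  -4.2 207. ]
ring [601.9 -34.1 208. ]
recess [687.8 -38.2 113. ] hub corners [array([664.8, -15.8]), array([710.1, -15.3]), array([710.6, -61. ]), array([664.5, -61.1])]
tabB [array([443.5, -71.3]), array([458.1, -69.2]), array([460.9, -92.9]), array([447.6, -95.8])] footB [array([482.5, -53.3]), array([490.7, -99.8])]
```

Call:
arm_command(
  plan="255 0 15 0 0 0 0; 255 0 20 0 0 0 0; 255 0 20 0 0 0 0; 255 0 15 0 0 0 0; 255 0 7 0 0 0 0; 255 0 0 0 0 0 0",
)

```text
t: 6.8
ee_pos: [611.6, -143.8, 258.1]
tool_rot: [-3.141, -0.0, 1.658]
contact_force: [-0.5, 0.2, -3.5]
gripper_width: 13.5
```

```bash
python3 wchk.py wrist w8.png
python3 - <<'E'
from h import *
c=Cam("scene"); c.crop(160,80,360,250,4,"s8.png"); st()
E
```

```text
t6.90 [ 610.9 -143.8  258.3] [-3.1411e+00 -1.0000e-04  1.6581e+00] [ 0.5 -0.3 -3.9] 13.7
```

View pics/w8.png

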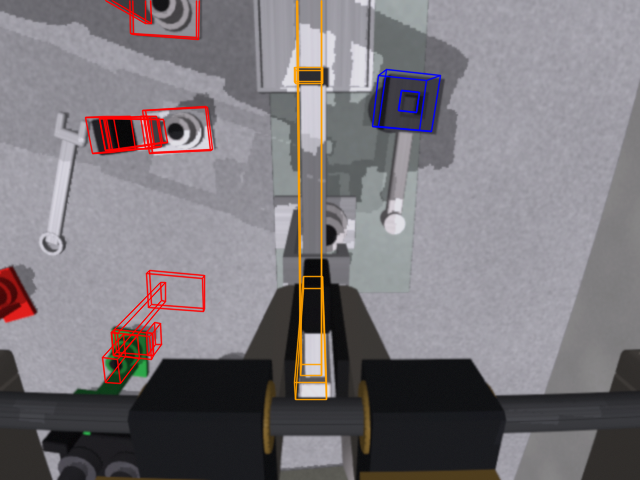

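View pics/s8.png

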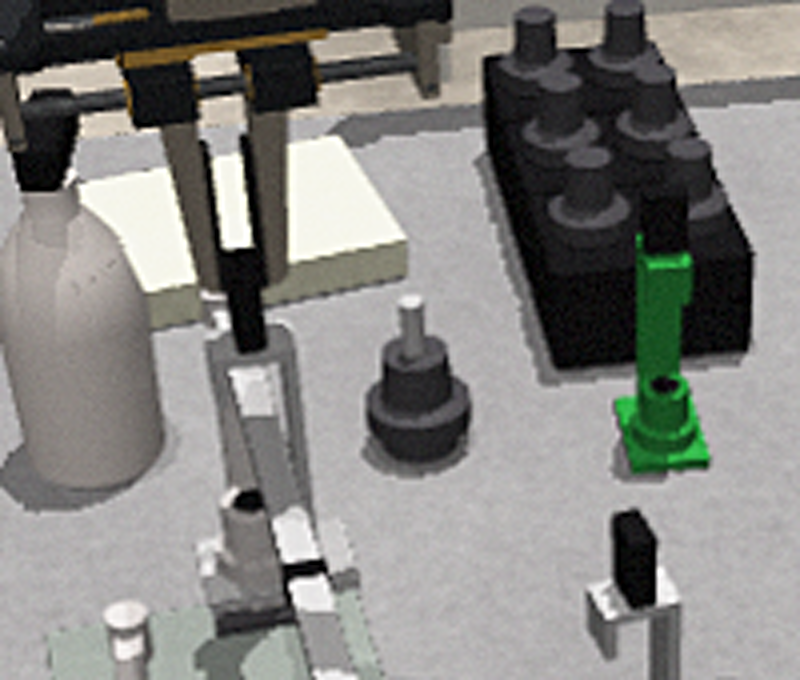

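Call:
arm_command(
  plan="255 0 -0.5 12 0 0 0; 255 0 -0.5 14 0 0 0; 255 0 0 8 0 0 0; 255 0 0 3 0 0 0; 255 0 0 0 0 0 0",
)

```text
t: 7.52
ee_pos: [610.3, -143.9, 221.2]
tool_rot: [-3.141, -0.0, 1.658]
contact_force: [-0.3, 0.6, -3.6]
gripper_width: 13.6
```

Run:
```python
from h import *
o=st(); print(o['wrist_torque'])
c=Cam("scene"); c.crop(160,80,360,250,4,"s9.png"); st()
```

```text
t7.53 [ 610.3 -143.9  221.2] [-3.1413e+00 -1.0000e-04  1.6582e+00] [-0.3  0.6 -3.6] 13.6
[-0.03737749 -0.06080865 -0.02484494]
t7.58 [ 610.5 -143.9  221.5] [3.1414e+00 1.0000e-04 1.6582e+00] [-0.2  0.2 -3.3] 14.0
```

View pics/s9.png

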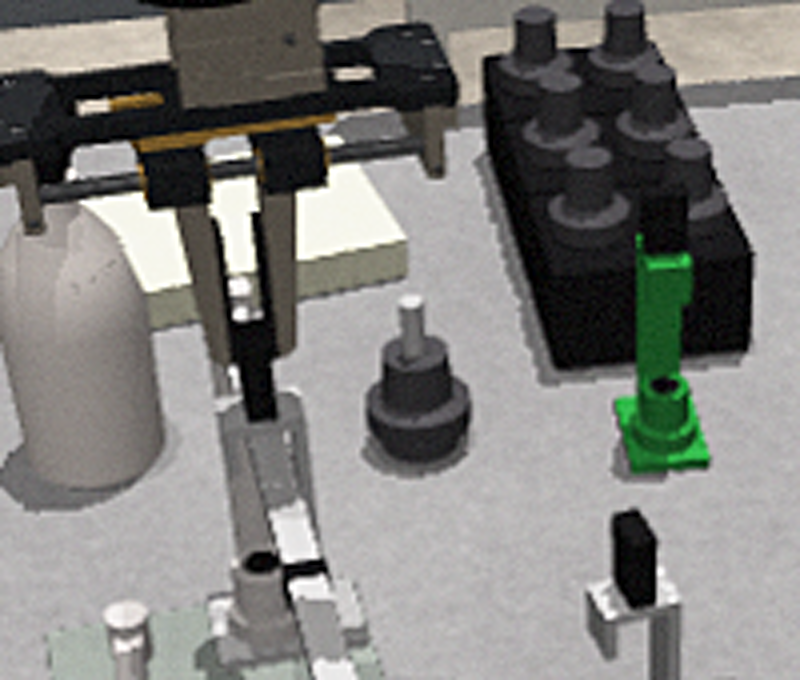

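Call:
arm_command(
  plan="255 20 0 0 0 0 0; 255 30 0 0 0 0 0; 255 30 0 0 0 0 0; 255 30 0 0 0 0 0; 255 30 0 0 0 0 0; 255 20 0 0 0 0 0; 255 0 0 0 0 0 0",
)

```text
t: 8.45
ee_pos: [596.3, 17.1, 221.6]
tool_rot: [3.141, -0.0, 1.66]
contact_force: [1.5, -0.3, -3.0]
gripper_width: 13.6
```

Run:
```python
from h import *
o=st()
c=Cam("wrist"); cv2.imwrite("pics/w10.png",c.img); c=Cam("scene"); c.crop(150,120,450,345,2.6,"s10.png")
```

```text
t8.45 [596.3  17.1 221.6] [ 3.1413e+00 -3.0000e-04  1.6603e+00] [ 1.5 -0.3 -3. ] 13.6
```

View pics/w10.png

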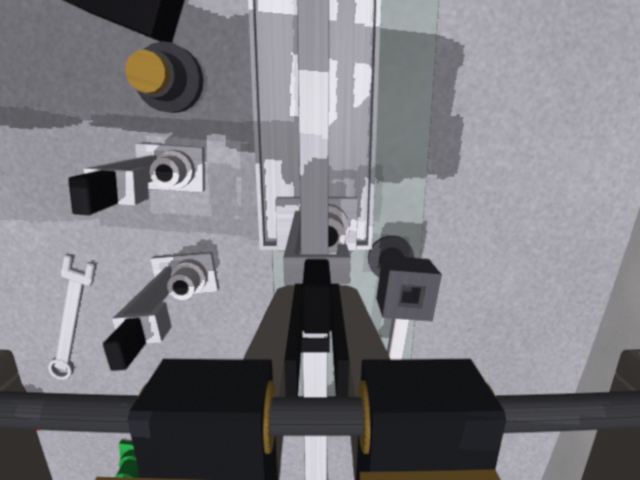

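View pics/s10.png

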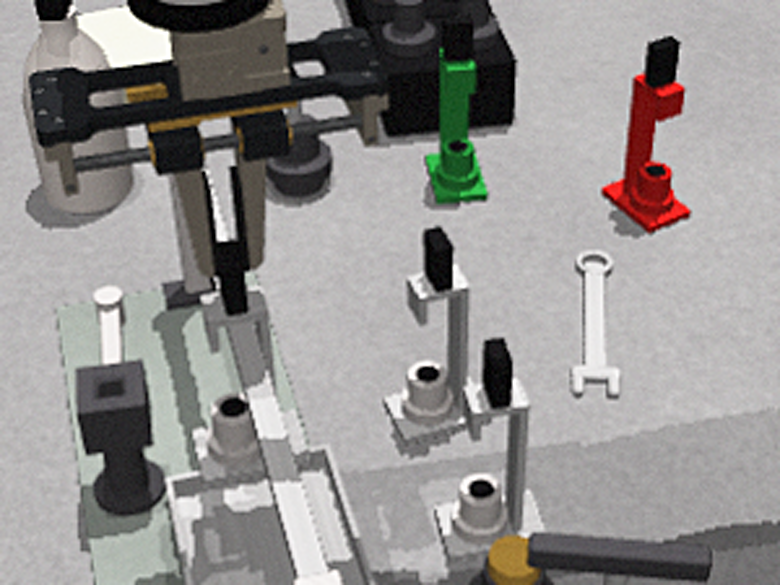

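Call:
arm_command(
  plan="255 20 0 0.5 0 0 0; 255 30 0 0.5 0 0 0; 255 30 0 0.5 0 0 0; 255 30 0 0 0 0 0; 255 30 0 0 0 0 0; 255 20 0 0 0 0 0; 255 10 0 0 0 0 0; 255 0 0 0.5 0 0 0; 255 0 0 0 0 0 0",
)

```text
t: 9.68
ee_pos: [581.8, 184.2, 219.5]
tool_rot: [3.141, 0.0, 1.658]
contact_force: [0.7, -0.1, -3.7]
gripper_width: 14.1
```

Run:
```python
from h import *
o=st()
c=Cam("wrist"); cv2.imwrite("pics/w11.png",c.img); c=Cam("scene"); c.crop(150,170,450,395,2.6,"s11.png")
```

```text
t9.68 [581.8 184.2 219.5] [3.1414e+00 2.0000e-04 1.6577e+00] [ 0.7 -0.1 -3.7] 14.1
```

View pics/w11.png

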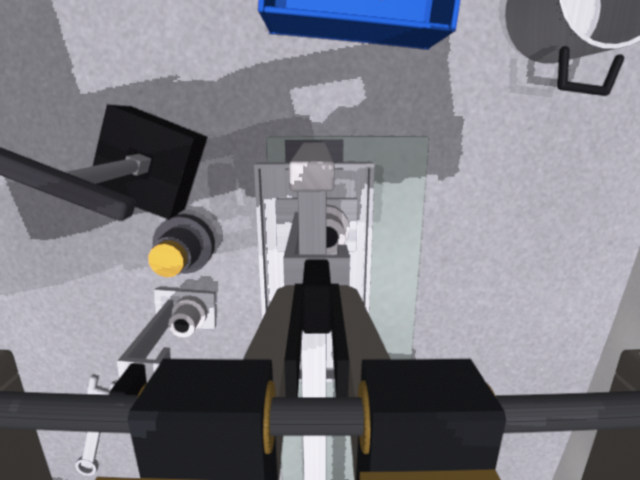

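View pics/s11.png

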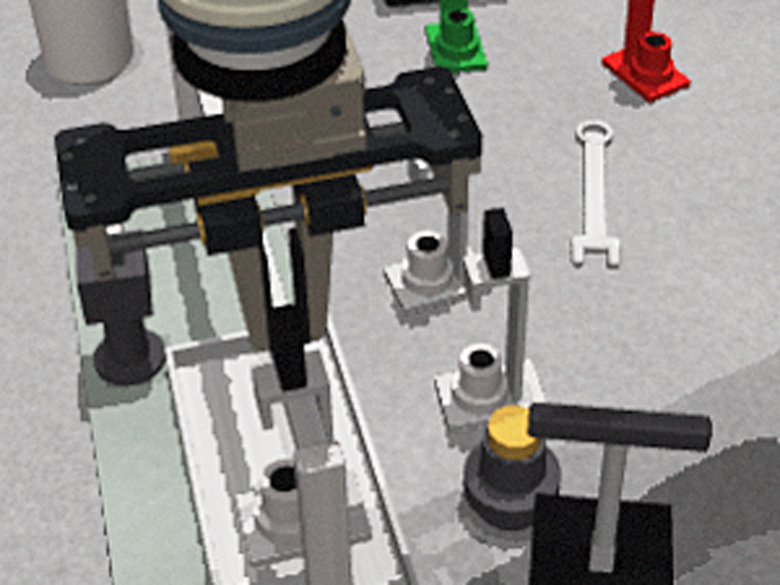

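Call:
arm_command(
  plan="255 0 0 0.6 0 0 0; 255 0 0 0.5 0 0 0; 255 0 0 0 0 0 0",
)

```text
t: 10.15
ee_pos: [582.0, 184.2, 219.3]
tool_rot: [3.141, 0.001, 1.658]
contact_force: [-1.7, -2.8, 6.3]
gripper_width: 13.4
```

Call:
arm_command(
  plan="215 0 0 0 0 0 0; 180 0 0 0 0 0 0; 120 0 0 0 0 0 0; 0 0 0 0 0 0 0; 0 0 0 0 0 0 0; 0 0 0 0 0 0 0",
)

```text
t: 10.9
ee_pos: [581.6, 184.9, 218.3]
tool_rot: [-3.142, 0.0, 1.658]
contact_force: [-0.0, -0.7, 0.3]
gripper_width: 62.6
```

Run:
```python
from h import *
o=st()
c=Cam("wrist"); cv2.imwrite("pics/w12.png",c.img); c=Cam("scene"); c.crop(150,170,450,395,2.6,"s12.png")
```

```text
t10.90 [581.6 184.9 218.3] [-3.1415  0.      1.6583] [-0.  -0.7  0.3] 62.6
```

View pics/w12.png

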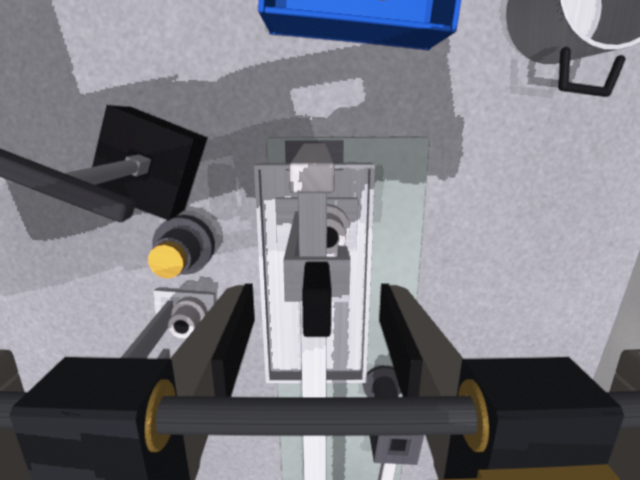

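View pics/s12.png

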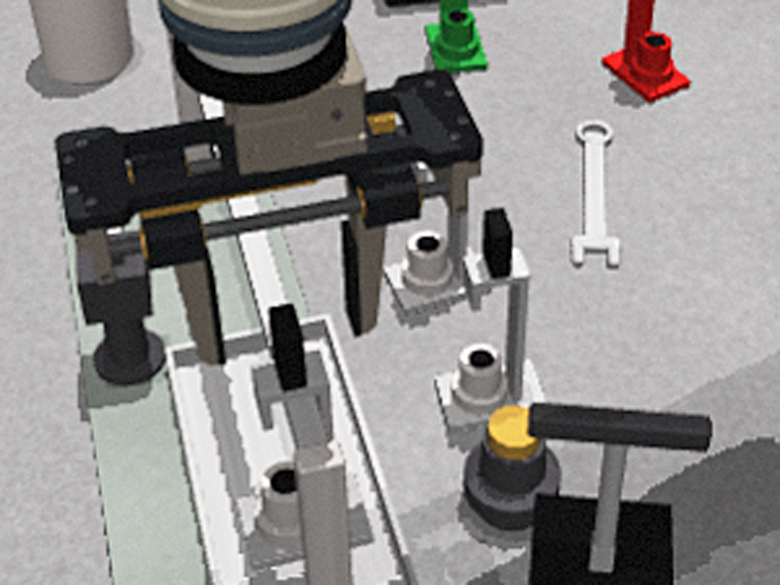

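Call:
arm_command(
  plan="0 0 0 -30 0 0 0; 0 0 0 -50 0 0 0; 0 0 0 0 0 0 0",
)

```text
t: 11.38
ee_pos: [583.7, 185.5, 302.6]
tool_rot: [3.135, -0.002, 1.658]
contact_force: [-0.4, -0.5, -0.7]
gripper_width: 91.8
```

```bash
python3 plan.py 0 437 40 265 1.571 5
```

```text
t11.38 [583.7 185.5 302.6] [ 3.1347e+00 -1.6000e-03  1.6582e+00] [-0.4 -0.5 -0.7] 91.8
dist [-146.7 -145.5  -37.6] turn [ 0.39 -0.11  5.  ]
0 -26.4 -31.8 7.3 0.1 0 1.0; 0 -27.0 -31.3 7.3 0.1 0 1.0; 0 -27.5 -30.9 7.4 0.1 0 1.0; 0 -28.1 -30.4 7.4 0.1 0 1.0; 0 -28.6 -29.9 7.5 0.1 0 1.0
```

Call:
arm_command(
  plan="0 -26 -31 7 0 0 1; 0 -27 -31 7 0 0 1; 0 -27.5 -31 7 0 0 1; 0 -28 -30 6 0 0 1; 0 -29 -29 6 0 0 1; 0 0 0 0 0 0 0; 0 0 0 0 0 0 0",
)

```text
t: 12.25
ee_pos: [437.4, 39.8, 265.3]
tool_rot: [3.141, -0.0, 1.571]
contact_force: [0.0, -0.3, -0.5]
gripper_width: 92.0
```

```bash
python3 wchk.py wrist w13.png; st=1; python3 plan.py 0 437 40 138 1.571 4
```

```text
t12.30 [437.7  40.  265.3] [ 3.1411e+00 -3.0000e-04  1.5712e+00] [-0.5  0.3 -0.1] 92.0
dist [  -0.7    0.  -127.3] turn [ 0.03 -0.02  0.01]
0 0 -0.2 31.8 0 0 0.0; 0 0 -0.2 31.8 0 0 0.0; 0 0 -0.2 31.8 0 0 0.0; 0 0 -0.2 31.8 0 0 0.0
```

View pics/w13.png

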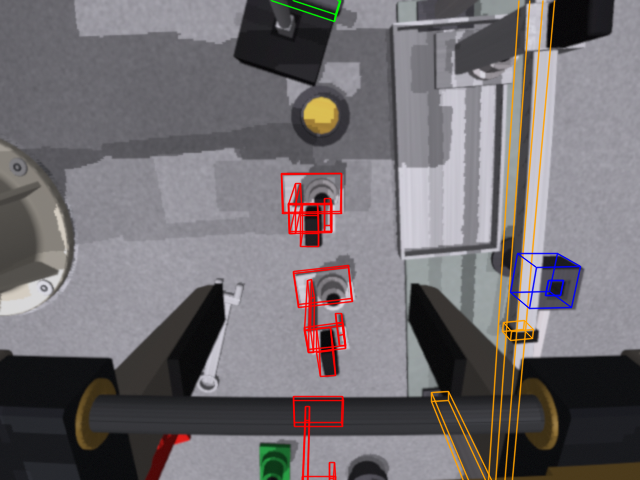

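Call:
arm_command(
  plan="0 0 -1 30 0 0 0; 0 0 -1 40 0 0 0; 0 0 -1 38 0 0 0; 60 0 0 19 0 0 0; 200 0 0 0 0 0 0; 255 0 0 0 0 0 0; 255 0 0 0 0 0 0; 255 0 0 0 0 0 0; 255 0 0 0 0 0 0",
)

```text
t: 13.42
ee_pos: [434.2, 39.5, 138.7]
tool_rot: [3.141, -0.0, 1.571]
contact_force: [0.7, 0.3, -0.5]
gripper_width: 34.3
```

Call:
arm_command(
  plan="255 0 0 0 0 0 0; 255 0 0 0 0 0 0; 255 0 0 0 0 0 0; 255 0 0 0 0 0 0",
)

```text
t: 13.92
ee_pos: [434.1, 39.5, 138.3]
tool_rot: [3.141, 0.0, 1.571]
contact_force: [0.5, -1.1, -0.4]
gripper_width: 13.5
```

```bash
python3 wchk.py wrist w14.png; python3 plan.py 0 437 40 260 1.571 4
```

```text
t13.97 [434.   39.5 138.3] [3.1414e+00 1.0000e-04 1.5709e+00] [ 1.2 -0.7  0.4] 13.9
dist [  3.    0.5 121.7] turn [ 0.01  0.   -0.  ]
0 0.1 0.7 -30.4 0 0 -0.0; 0 0.1 0.7 -30.4 0 0 -0.0; 0 0.1 0.7 -30.4 0 0 -0.0; 0 0.1 0.7 -30.4 0 0 -0.0
```

View pics/w14.png

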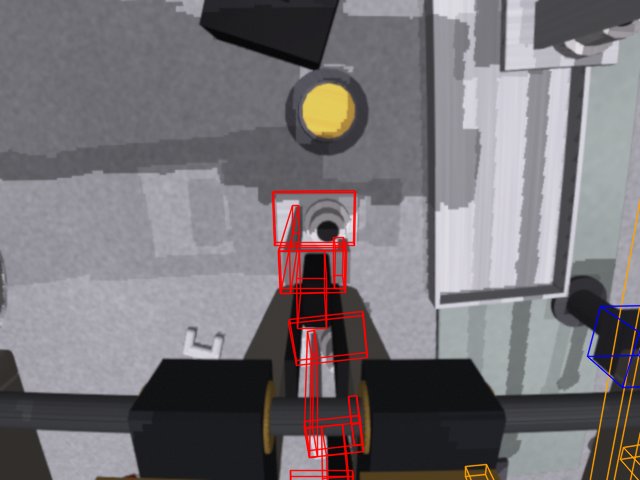

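Call:
arm_command(
  plan="255 0 0 -15 0 0 0; 255 0 0 -50 0 0 0; 255 0 0 -60 0 0 0; 255 0 10 -50 0 0 0; 255 -5 30 -7 0 0 0; 255 -25 35 0 0 0 -1; 255 -45 25 0 0 0 -1; 255 -50 5 0 0 0 -1; 255 -40 0 0 0 0 -1; 255 -20 0 20 0 0 -1",
)

```text
t: 15.22
ee_pos: [545.4, -147.0, 301.8]
tool_rot: [3.14, 0.001, 1.657]
contact_force: [1.4, 0.1, -4.5]
gripper_width: 13.9
```

```bash
python3 wchk.py wrist w15.png; python3 plan.py 255 536 -150 258 1.659 4
```

```text
t15.28 [ 543.8 -147.9  298. ] [-3.1387e+00  5.0000e-04  1.6579e+00] [-1.5 -1.9 -6.6] 13.8
dist [ -7.8  -2.1 -40. ] turn [-0.16  0.03 -0.07]
255 -0.4 -2.0 10 0 0 -0.0; 255 -0.4 -2.0 10 0 0 -0.0; 255 -0.4 -2.0 10 0 0 -0.0; 255 -0.4 -2.0 10 0 0 -0.0
```

View pics/w15.png

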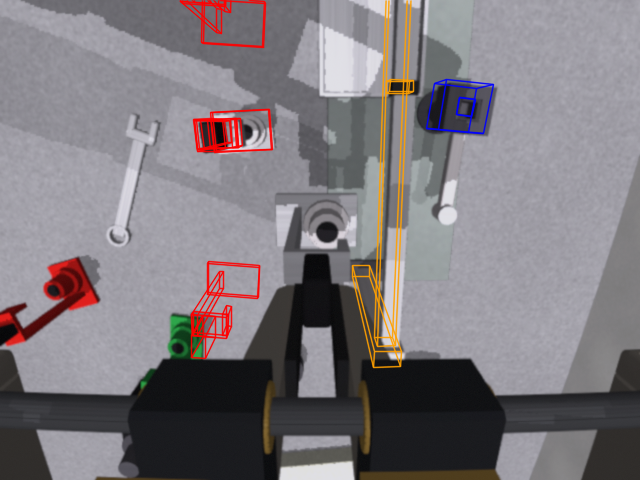

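Call:
arm_command(
  plan="255 0 5 15 0 0 0; 255 0 15 15 0 0 0; 255 0 20 10 0 0 0; 255 0 16 0 0 0 0; 255 0 10 0 0 0 0; 255 0 0 0 0 0 0; 255 0 0 0 0 0 0",
)

```text
t: 16.15
ee_pos: [610.5, -138.9, 260.5]
tool_rot: [-3.142, 0.0, 1.658]
contact_force: [0.9, -0.7, -3.6]
gripper_width: 13.6
```

```bash
python3 wchk.py wrist w16.png; python3 plan.py 255 610.1 -142 221.5 1.658 4
```

```text
t16.20 [ 610.3 -139.   260.6] [-3.1416e+00  1.0000e-04  1.6581e+00] [-0.8  0.7 -3.8] 13.7
dist [ -0.2  -3.  -39.1] turn [-0.    0.    0.01]
255 -0.7 -0.1 9.8 0 0 0.0; 255 -0.7 -0.1 9.8 0 0 0.0; 255 -0.7 -0.1 9.8 0 0 0.0; 255 -0.7 -0.1 9.8 0 0 0.0
```

View pics/w16.png

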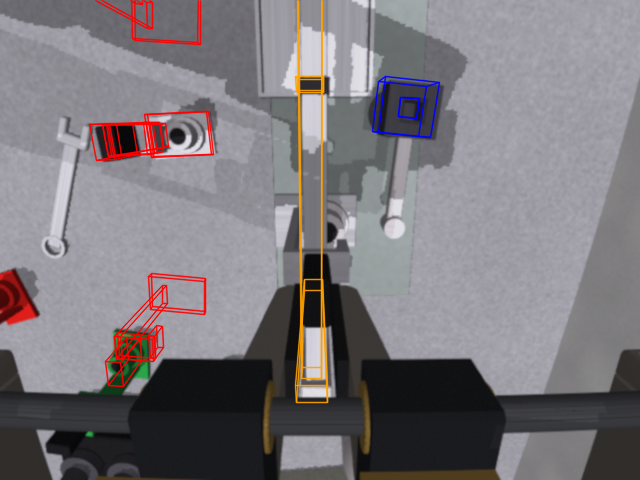

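Call:
arm_command(
  plan="255 0 -0.5 12 0 0 0; 255 0 0 14 0 0 0; 255 0 0 10 0 0 0; 255 0 0 3 0 0 0; 255 0 0 0 0 0 0; 255 20 0 0 0 0 0; 255 30 0 0 0 0 0; 255 30 0 0 0 0 0; 255 20 0 0 0 0 0; 255 0 0 0 0 0 0",
)

```text
t: 17.45
ee_pos: [601.4, -37.6, 221.6]
tool_rot: [3.141, -0.0, 1.66]
contact_force: [-0.0, -0.6, -3.9]
gripper_width: 13.8
```

Run:
```python
from h import *
o=st()
c=Cam("wrist"); cv2.imwrite("pics/w17.png",c.img); c=Cam("scene"); c.crop(150,120,450,345,2.6,"s17.png")
```

```text
t17.45 [601.4 -37.6 221.6] [ 3.1412e+00 -4.0000e-04  1.6603e+00] [-0.  -0.6 -3.9] 13.8
```

View pics/w17.png

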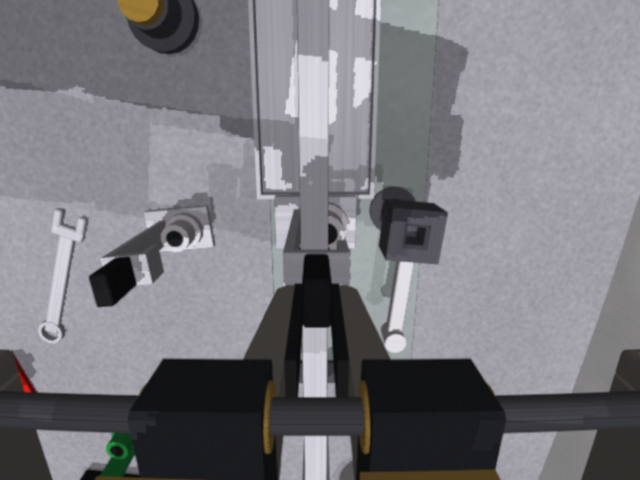

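View pics/s17.png

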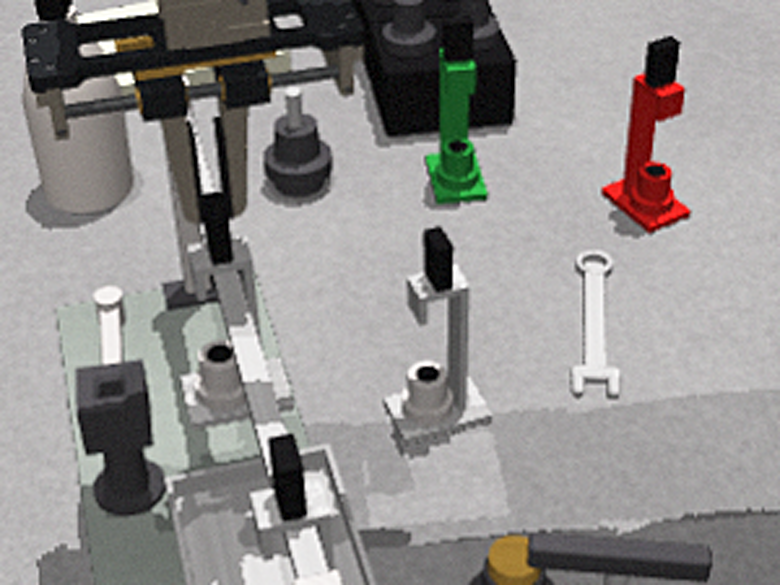

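Call:
arm_command(
  plan="255 20 0 0 0 0 0; 255 30 0 0 0 0 0; 255 30 0 0.5 0 0 0; 255 30 0 0.5 0 0 0; 255 28 0 0.5 0 0 0; 255 20 0 0.5 0 0 0; 255 0 0 0.6 0 0 0; 255 0 0 0.6 0 0 0; 255 0 0 0 0 0 0",
)

```text
t: 18.68
ee_pos: [588.3, 119.5, 219.6]
tool_rot: [3.14, -0.004, 1.657]
contact_force: [-2.5, 6.3, 7.8]
gripper_width: 13.8
```

Call:
arm_command(
  plan="215 0 0 0 0 0 0; 180 0 0 0 0 0 0; 120 0 0 0 0 0 0; 0 0 0 0 0 0 0; 0 0 0 0 0 0 0; 0 0 0 0 0 0 0; 0 0 0 -20 0 0 0; 0 0 0 -55 0 0 0; 0 0 0 0 0 0 0",
)

```text
t: 19.8
ee_pos: [590.0, 118.5, 297.6]
tool_rot: [3.134, -0.001, 1.658]
contact_force: [0.1, 0.3, -0.6]
gripper_width: 91.0
```

```bash
python3 - <<'E'
from h import *
c=Cam("wrist"); cv2.imwrite("pics/w18.png",c.img); c=Cam("scene"); cv2.imwrite("pics/s18.png",c.img)
E
python3 plan.py 0 452.5 -82 265 1.697 6
```

```text
t19.90 [587.8 118.1 293.3] [ 3.1406e+00 -1.0000e-04  1.6582e+00] [ 0.3  0.  -0.8] 91.6
dist [-135.3 -200.1  -28.3] turn [ 0.06 -0.01 -2.22]
0 -31.2 -25.4 4.7 0 0 -0.4; 0 -31.1 -25.6 4.7 0 0 -0.4; 0 -30.9 -25.8 4.7 0 0 -0.4; 0 -30.8 -26.0 4.7 0 0 -0.4; 0 -30.6 -26.2 4.7 0 0 -0.4; 0 -30.4 -26.4 4.7 0 0 -0.4
```

View pics/w18.png

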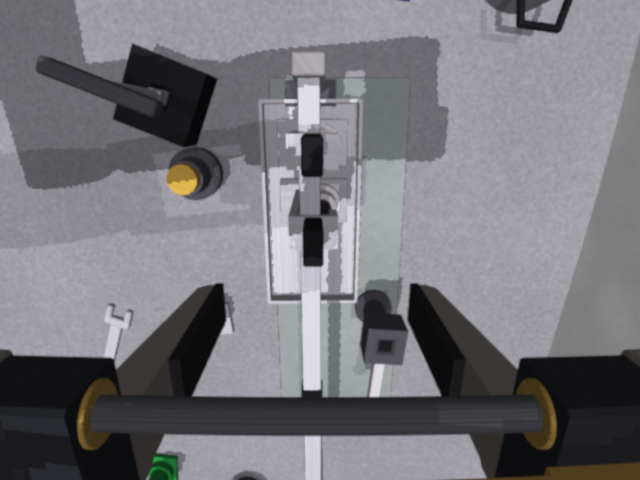

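View pics/s18.png

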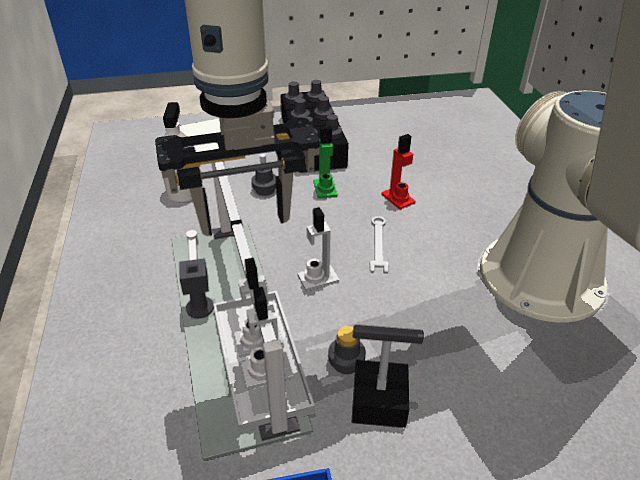

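Call:
arm_command(
  plan="0 -31 -25 5 0 0 -0.5; 0 -31 -25.5 5 0 0 -0.5; 0 -31 -26 5 0 0 -0.7; 0 -31 -26 5 0 0 -0.7; 0 -31 -26.5 4 0 0 -0.7; 0 -30 -26.5 4 0 0 -0.7; 0 0 0 0 0 0 0; 0 0 0 0 0 0 0",
)

```text
t: 20.9
ee_pos: [453.9, -83.0, 264.4]
tool_rot: [-3.141, -0.001, 1.724]
contact_force: [1.0, 0.2, -0.5]
gripper_width: 91.7
```

```bash
python3 wchk.py wrist w19.png; python3 plan.py 0 452.5 -82 138 1.72 4
```

```text
t20.95 [454.2 -82.8 264.6] [-3.1410e+00 -5.0000e-04  1.7246e+00] [ 0.6  0.3 -0.1] 92.1
dist [  -1.7    0.8 -126.6] turn [-0.03 -0.03  0.26]
0 0.2 -0.4 31.6 0 0 0.1; 0 0.2 -0.4 31.6 0 0 0.1; 0 0.2 -0.4 31.6 0 0 0.1; 0 0.2 -0.4 31.6 0 0 0.1
```

View pics/w19.png

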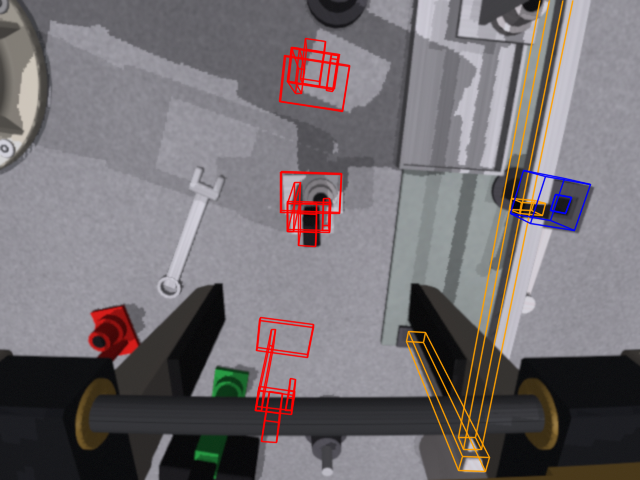

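Call:
arm_command(
  plan="0 0.5 -1 30 0 0 0.1; 0 0.5 -1.5 40 0 0 0.1; 0 0 -1.5 38 0 0 0; 60 0 0 18.5 0 0 0; 200 0 0 0 0 0 0; 255 0 0 0 0 0 0; 255 0 0 0 0 0 0; 255 0 0 0 0 0 0; 255 0 0 0 0 0 0",
)

```text
t: 22.08
ee_pos: [450.1, -83.0, 139.0]
tool_rot: [3.141, 0.0, 1.721]
contact_force: [-0.5, -0.0, -0.3]
gripper_width: 34.3
```

Call:
arm_command(
  plan="255 0 0 0 0 0 0; 255 0 0 0 0 0 0; 255 0 0 0 0 0 0; 255 0 0 0 0 0 0",
)

```text
t: 22.58
ee_pos: [449.8, -82.9, 138.6]
tool_rot: [-3.142, -0.0, 1.721]
contact_force: [0.0, -0.4, 1.4]
gripper_width: 13.3
```

```bash
python3 - <<'E'
from h import *
c=Cam("wrist"); cv2.imwrite("pics/w20.png",c.img);
E
python3 plan.py 0 540 -150 262 1.658 6
```

```text
t22.62 [449.8 -82.9 138.6] [-3.1415e+00 -1.0000e-04  1.7210e+00] [-1.   0.2  1.6] 13.5
dist [ 90.2 -67.1 123.4] turn [-0.01 -0.01  3.61]
0 -13.3 13.2 -20.6 0 0 0.6; 0 -13.2 13.3 -20.6 0 0 0.6; 0 -13.0 13.5 -20.6 0 0 0.6; 0 -12.9 13.6 -20.6 0 0 0.6; 0 -12.7 13.7 -20.6 0 0 0.6; 0 -12.6 13.9 -20.6 0 0 0.6
```

View pics/w20.png

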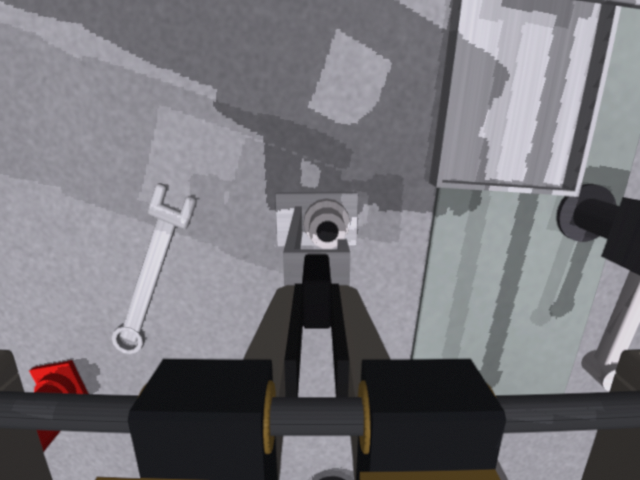

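Call:
arm_command(
  plan="255 0 0 -12 0 0 0; 255 0 0 -40 0 0 0; 255 0 0 -45 0 0 0; 255 -5 8 -25 0 0 0.6; 255 -16 16 0 0 0 0.6; 255 -18 18 0 0 0 0.6; 255 -18 18 0 0 0 0.6; 255 -13 13 0 0 0 0.6; 255 -7 8 0 0 0 0.6; 255 0 0 0 0 0 0",
)

```text
t: 23.88
ee_pos: [539.8, -149.6, 259.9]
tool_rot: [-3.141, -0.0, 1.658]
contact_force: [-0.6, 1.0, -3.4]
gripper_width: 13.7
```

```bash
python3 plan.py 255 610.2 -141 260 1.658 4
```

```text
t23.88 [ 539.8 -149.6  259.9] [-3.1406e+00 -3.0000e-04  1.6576e+00] [-0.6  1.  -3.4] 13.7
dist [70.4  8.6  0.1] turn [-0.06 -0.02 -0.02]
255 0.6 17.7 0 0 0 -0.0; 255 0.6 17.7 0 0 0 -0.0; 255 0.6 17.7 0 0 0 -0.0; 255 0.6 17.7 0 0 0 -0.0
```

Call:
arm_command(
  plan="255 0 12 0 0 0 0; 255 1 20 0 0 0 0; 255 1 20 0 0 0 0; 255 0 13 0 0 0 0; 255 0 6 0 0 0 0; 255 0 0 0 0 0 0; 255 0 0 0 0 0 0",
)

```text
t: 24.75
ee_pos: [609.8, -141.2, 260.6]
tool_rot: [-3.141, -0.0, 1.658]
contact_force: [0.1, -0.1, -2.8]
gripper_width: 13.6
```

```bash
python3 wchk.py wrist w21.png; python3 plan.py 255 610.2 -141 221.5 1.658 4
```

```text
t24.80 [ 609.8 -141.2  260.7] [-3.1413 -0.      1.6581] [-0.5  1.3 -3.5] 14.3
dist [  0.4   0.2 -39.2] turn [-0.02 -0.    0.  ]
255 0 0.1 9.8 0 0 0.0; 255 0 0.1 9.8 0 0 0.0; 255 0 0.1 9.8 0 0 0.0; 255 0 0.1 9.8 0 0 0.0
```

View pics/w21.png

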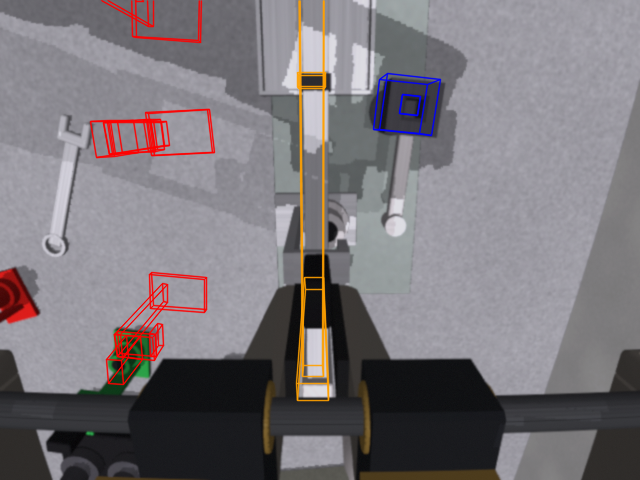

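Same alignment as before (rail centred at column 313–314 under the tab). Lower and slide; target y≈58 (rail y ≈ 91).

Call:
arm_command(
  plan="255 0 0 12 0 0 0; 255 0 0 14 0 0 0; 255 0 0 10 0 0 0; 255 0 0 3 0 0 0; 255 0 0 0 0 0 0; 255 20 0 0 0 0 0; 255 30 0 0 0 0 0; 255 30 0 0 0 0 0; 255 20 0 0 0 0 0; 255 0 0 0 0 0 0",
)

```text
t: 26.05
ee_pos: [601.5, -39.8, 221.9]
tool_rot: [3.141, -0.0, 1.66]
contact_force: [-0.0, -1.0, -3.1]
gripper_width: 14.1
```

Call:
arm_command(
  plan="255 20 0 0 0 0 0; 255 30 0 0 0 0 0; 255 25 0 0.5 0 0 0; 255 17 0 0.5 0 0 0; 255 8 0 0.5 0 0 0; 255 0 0 0.5 0 0 0; 255 0 0 0.6 0 0 0; 255 0 0 0.6 0 0 0; 255 0 0 0 0 0 0",
)

```text
t: 27.18
ee_pos: [593.3, 58.1, 219.6]
tool_rot: [3.14, -0.001, 1.657]
contact_force: [-3.8, 2.9, 6.4]
gripper_width: 13.8
```

Run:
```python
from h import *
st();c=Cam("wrist"); cv2.imwrite("pics/w22.png",c.img); c=Cam("scene"); cv2.imwrite("pics/s22.png",c.img)
```

```text
t27.18 [593.3  58.1 219.6] [ 3.1403e+00 -1.0000e-03  1.6573e+00] [-3.8  2.9  6.4] 13.8
```

View pics/w22.png

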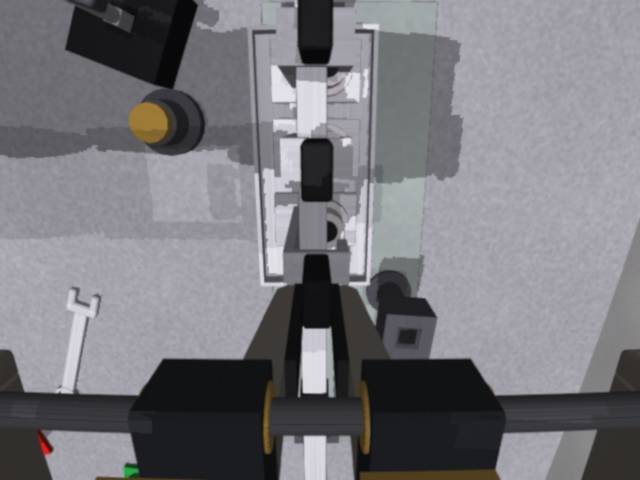

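View pics/s22.png

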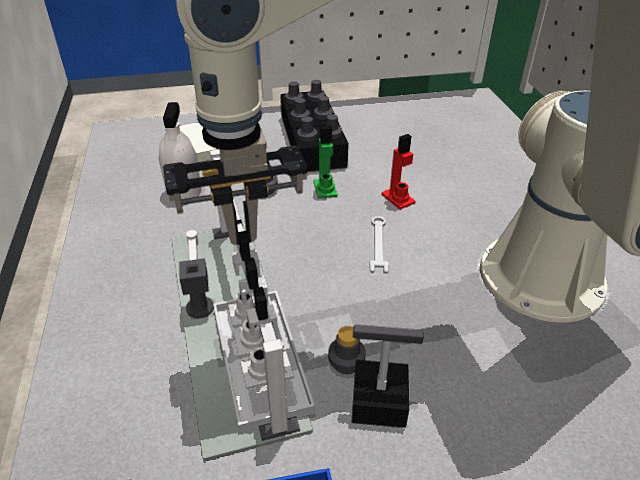

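Call:
arm_command(
  plan="215 0 0 0 0 0 0; 180 0 0 0 0 0 0; 120 0 0 0 0 0 0; 0 0 0 0 0 0 0; 0 0 0 0 0 0 0; 0 0 0 0 0 0 0; 0 0 0 -20 0 0 0; 0 0 0 -55 0 0 0; 0 -30 -20 0 0 0 0; 0 0 0 0 0 0 0",
)

```text
t: 28.52
ee_pos: [575.0, 25.3, 294.1]
tool_rot: [3.141, 0.0, 1.657]
contact_force: [0.5, 0.4, -0.6]
gripper_width: 91.8
```

Run:
```python
from h import *
st();c=Cam("wrist"); cv2.imwrite("pics/w23.png",c.img); c=Cam("top"); cv2.imwrite("pics/t23.png",c.img)
```

```text
t28.52 [575.   25.3 294.1] [3.1407e+00 4.0000e-04 1.6568e+00] [ 0.5  0.4 -0.6] 91.8
```

View pics/t23.png

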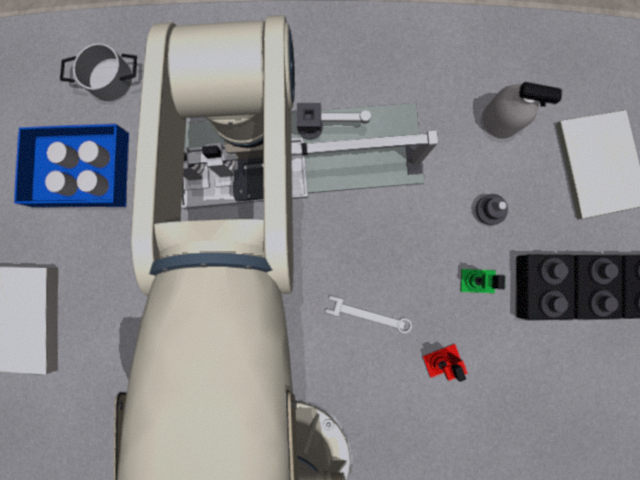

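View pics/w23.png

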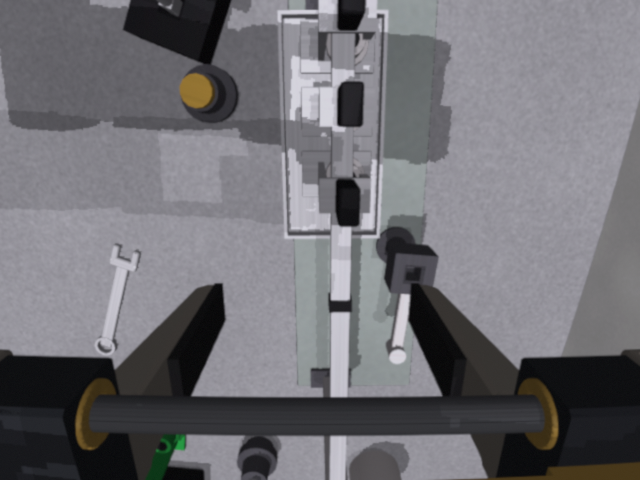

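```bash
python3 - <<'E'
from h import *
o=st();c=Cam("wrist")
Rt=R.from_euler('xyz',o['tool_rot'])
print(Rt.inv().apply(c.o-o['ee_pos']), (Rt.inv()*R.from_matrix(c.R)).as_euler('xyz',degrees=True))
# held carrier axis projections
T=Rt.as_matrix()
for d in (-33,-5,138): print(d,c.proj(o['ee_pos']+T@np.array([0,0,d])).round(1))
E
python3 - <<'E'
import cv2
im=cv2.imread('pics/w23.png'); cv2.imwrite('pics/w23h.png',cv2.resize(im[200:320,320:480],None,fx=5,fy=5,interpolation=cv2.INTER_CUBIC))
E
```

```text
t28.62 [575.5  26.6 293.3] [ 3.1415e+00 -3.0000e-04  1.6575e+00] [ 0.4  0.5 -0.3] 91.8
[  83.73900361    0.96232536 -195.42328543] [1.62613550e+02 5.44964648e-02 9.00212594e+01]
-33 [[314.1 306.8]]
-5 [[314.3 283. ]]
138 [[315. 219.]]
```

View pics/w23h.png

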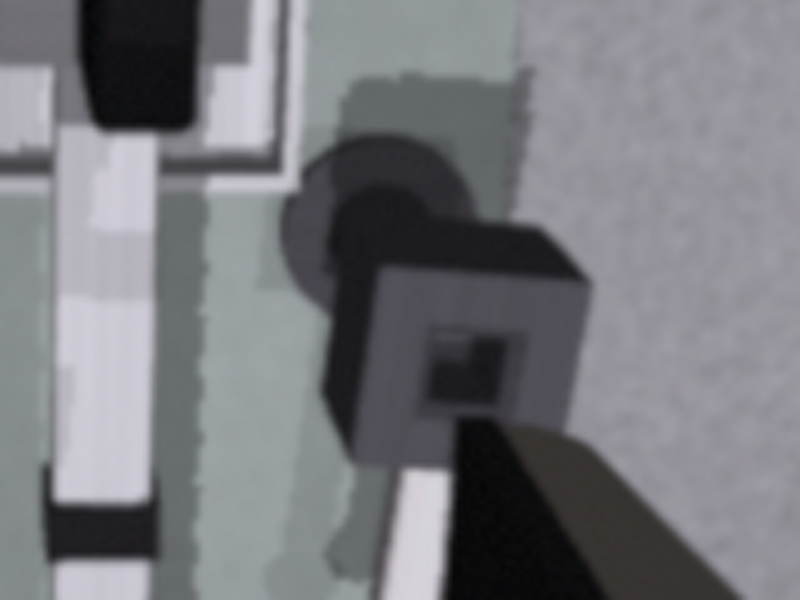

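```bash
python3 - <<'E'
from h import *
o=st();c=Cam("wrist")
Rt=R.from_euler('xyz',o['tool_rot']); T=Rt.as_matrix()
A=lambda x,y:(320+x/5,200+y/5)
print('recess',c.atz(A(474,373),113).round(1),[c.atz(A(*p),113)[:2].round(1) for p in((383,264),(592,282),(355,465))])
print('ring',c.atz(A(103,530),208).round(1))
for nm,p in(('foot far',(24,0,130)),('tab top far',(13,0,-33.5)),('tab bot far',(13,0,6.5)),('tab top near',(-13,0,-33.5))): print(nm,c.proj(o['ee_pos']+T@np.array(p,float)).round(1))
E
python3 - <<'E'
import cv2
im=cv2.imread('pics/w16.png'); cv2.imwrite('pics/w16h.png',cv2.resize(im[180:340,250:390],None,fx=4,fy=4,interpolation=cv2.INTER_CUBIC))
E
```

```text
t28.68 [575.6  26.8 293.1] [-3.1413e+00 -3.0000e-04  1.6579e+00] [-0.  -0.2 -0.1] 91.9
recess [688.1 -35.4 113. ] [array([664.8, -12.6]), array([709.7, -12.8]), array([665.7, -58.9])]
ring [601.8 -31.2 208. ]
foot far [[314.9 194.3]]
tab top far [[314.  282.1]]
tab bot far [[314.4 253.5]]
tab top near [[314.1 331.4]]
```

View pics/w16h.png

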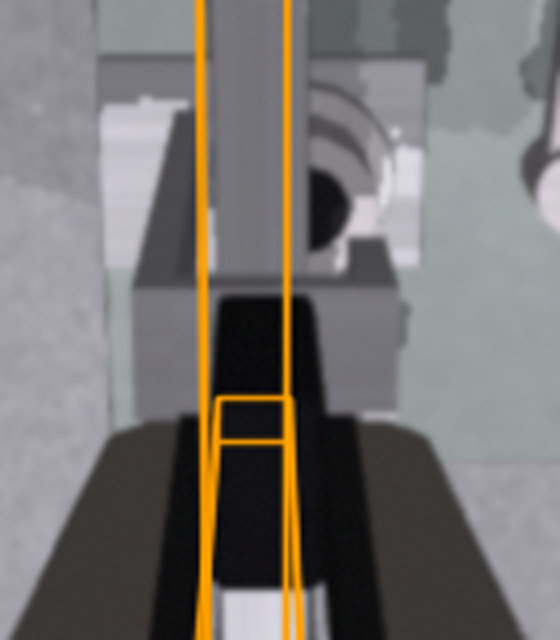

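```bash
python3 plan.py 0 409.5 214 270 2.839 8
```

```text
t28.73 [575.6  27.  292.9] [-3.1410e+00 -3.0000e-04  1.6583e+00] [0.4 1.1 0.3] 92.0
dist [-166.1  187.   -22.9] turn [-2.000e-02 -3.000e-02 -6.765e+01]
0 25.1 -18.6 2.9 0 0 -8.5; 0 27.6 -14.7 2.9 0 0 -8.5; 0 29.4 -10.5 2.9 0 0 -8.5; 0 30.7 -6.1 2.9 0 0 -8.5; 0 31.2 -1.5 2.9 0 0 -8.5; 0 31.1 3.1 2.9 0 0 -8.5; 0 30.3 7.6 2.9 0 0 -8.5; 0 28.9 12.0 2.9 0 0 -8.5
```

Call:
arm_command(
  plan="0 25 -18.5 3 0 0 -8.4; 0 27.5 -15 3 0 0 -8.4; 0 29.5 -10.5 3 0 0 -8.4; 0 31 -6 3 0 0 -8.4; 0 31 -1.5 3 0 0 -8.4; 0 31 3 3 0 0 -8.4; 0 30 7.5 3 0 0 -8.4; 0 29 12 2 0 0 -8.4; 0 0 0 0 0 0 0; 0 0 0 0 0 0 0",
)

```text
t: 29.98
ee_pos: [410.5, 213.8, 270.3]
tool_rot: [-3.141, 0.0, 2.83]
contact_force: [-0.5, -0.9, -0.4]
gripper_width: 91.8
```

```bash
python3 wchk.py wrist w24.png; python3 wchk.py top t24.png; python3 plan.py 0 409.5 214 151 2.839 8; python3 -c "
from h import *
print(telemetry.observe()['joint_positions'])"
```

```text
t30.07 [410.8 213.4 270.4] [-3.1415e+00  2.0000e-04  2.8292e+00] [0.8 0.  0.2] 91.9
dist [  -1.3    0.6 -119.4] turn [-0.01  0.01 -0.56]
0 0.2 0 14.9 0 0 -0.1; 0 0.2 0 14.9 0 0 -0.1; 0 0.2 0 14.9 0 0 -0.1; 0 0.2 0 14.9 0 0 -0.1; 0 0.2 0 14.9 0 0 -0.1; 0 0.2 0 14.9 0 0 -0.1; 0 0.2 0 14.9 0 0 -0.1; 0 0.2 0 14.9 0 0 -0.1
[ 4.76072069e-01  1.80287253e-02  1.86398107e+00 -2.76518004e-04
  1.25951582e+00 -7.82222330e-01]
```

View pics/w24.png

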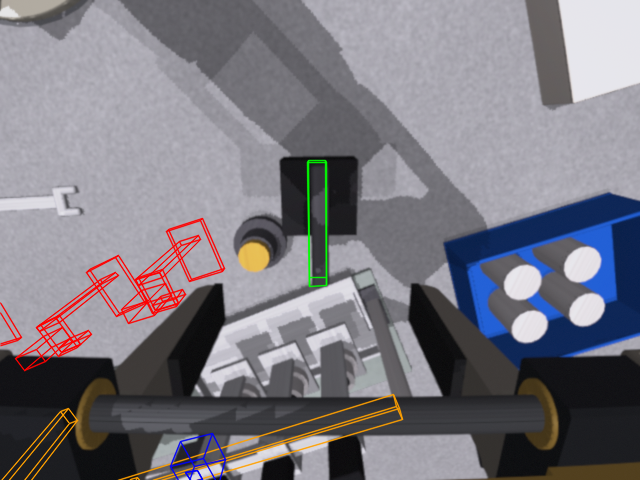

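View pics/t24.png

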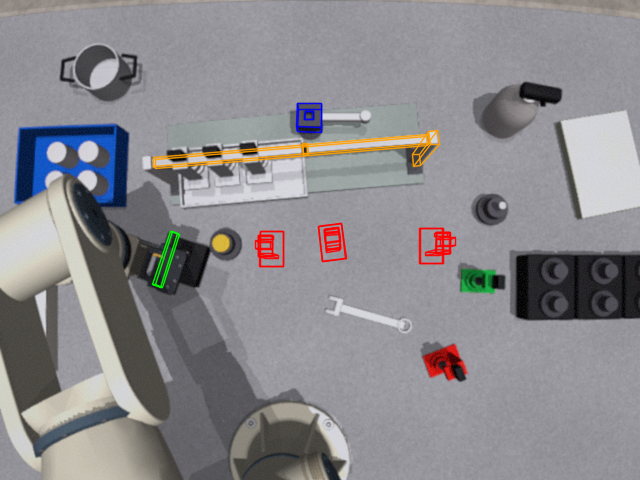

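Run:
```python
from h import *
c=Cam("wrist"); c.crop(260,140,380,300,5,"w24c.png")
o=st(); Rt=R.from_euler('xyz',o['tool_rot']); T=Rt.as_matrix()
print(c.proj(o['ee_pos']+T@np.array([0,0,o['ee_pos'][2]-179])), c.proj(o['ee_pos']+T@np.array([50,0,o['ee_pos'][2]-179])),c.proj(o['ee_pos']+T@np.array([-50,0,o['ee_pos'][2]-179])),c.proj(o['ee_pos']+T@np.array([0,0,o['ee_pos'][2]-50])))
```

```text
t30.12 [410.7 213.3 270.3] [-3.1414  0.      2.8291] [ 0.1 -0.   0.6] 91.8
[[317.10223948 232.90693749]] [[317.11534162 168.79339195]] [[317.0885226  290.97786212]] [[316.94767105 200.48445191]]
```

View pics/w24c.png

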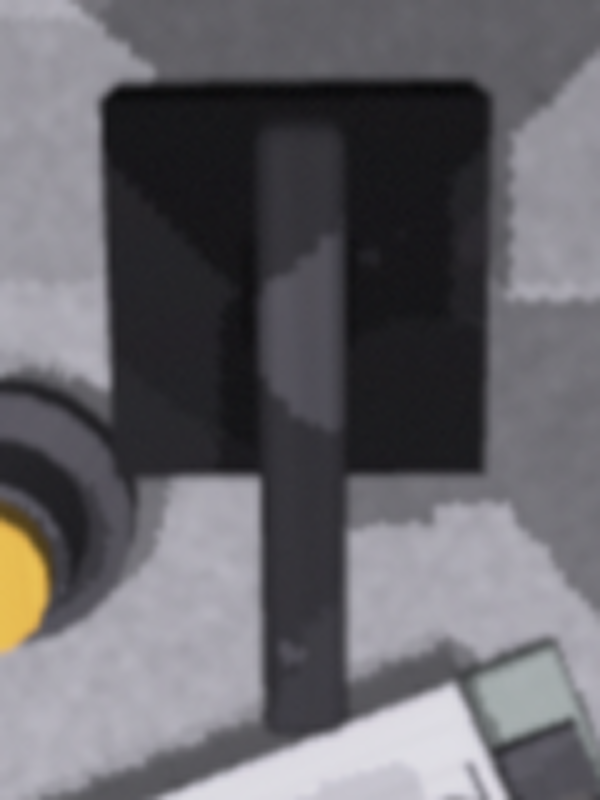

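Call:
arm_command(
  plan="0 2 1.3 30 0 0 -0.3; 0 2 1.3 35 0 0 -0.2; 0 0 0 0 0 0 0; 0 0 0 0 0 0 0",
)

```text
t: 30.62
ee_pos: [408.0, 217.4, 206.4]
tool_rot: [3.141, 0.001, 2.839]
contact_force: [-0.1, 0.1, 0.9]
gripper_width: 92.0
```

Run:
```python
from h import *
c=Cam("wrist"); cv2.imwrite("pics/w25.png",c.img)
o=st(); Rt=R.from_euler('xyz',o['tool_rot']); T=Rt.as_matrix()
print(c.proj(o['ee_pos']+T@np.array([50,0,o['ee_pos'][2]-179])),c.proj(o['ee_pos']+T@np.array([-50,0,o['ee_pos'][2]-179])))
```

```text
t30.68 [408.2 217.6 206.8] [3.1403e+00 1.3000e-03 2.8390e+00] [ 0.5  0.2 -0.1] 92.1
[[317.90591252 181.85632118]] [[317.79658925 331.85392213]]
```

View pics/w25.png

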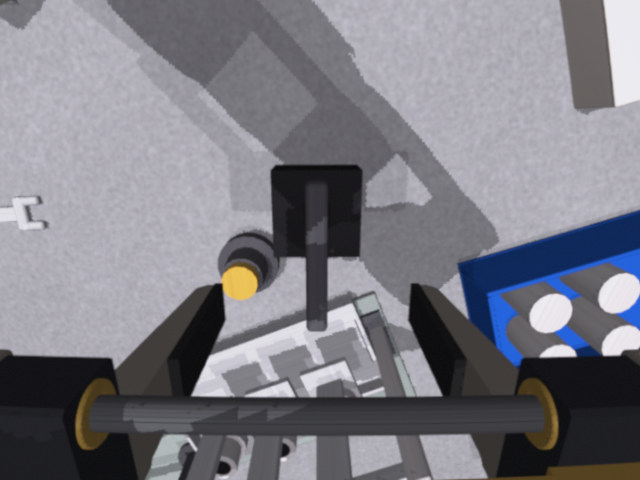

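Call:
arm_command(
  plan="0 0 0 25 0 0 0; 0 0 0 25 0 0 0; 100 0 0 5 0 0 0; 255 0 0 0 0 0 0; 255 0 0 0 0 0 0; 255 0 0 0 0 0 0; 255 0 0 0 0 0 0; 255 0 0 0 0 0 0; 255 0 0 0 0 0 0",
  squeeze=45,
)

```text
t: 31.8
ee_pos: [407.1, 217.4, 150.4]
tool_rot: [-3.142, -0.0, 2.84]
contact_force: [-0.3, -0.2, 0.3]
gripper_width: 24.0
```

Call:
arm_command(
  plan="255 0 0 0 0 0 0; 255 0 0 0 0 0 0; 255 0 0 0 0 0 0; 255 0 0 0 0 0 0",
)

```text
t: 32.3
ee_pos: [407.1, 217.4, 150.4]
tool_rot: [-3.142, -0.0, 2.84]
contact_force: [0.0, 0.5, -0.2]
gripper_width: 12.5
```

Run:
```python
from h import *
c=Cam("scene"); c.crop(310,270,470,430,4,"s26.png"); o=st(); print(o['joint_positions'],o['wrist_torque'])
```

```text
t32.35 [407.1 217.4 150.4] [-3.1416e+00 -1.0000e-04  2.8397e+00] [ 0.1 -0.3  0.9] 12.5
[ 4.87216808e-01  1.43777162e-01  2.01086707e+00  1.89000950e-05
  9.87011935e-01 -7.81744463e-01] [ 0.08932181 -0.1775031   0.01046495]
```

View pics/s26.png

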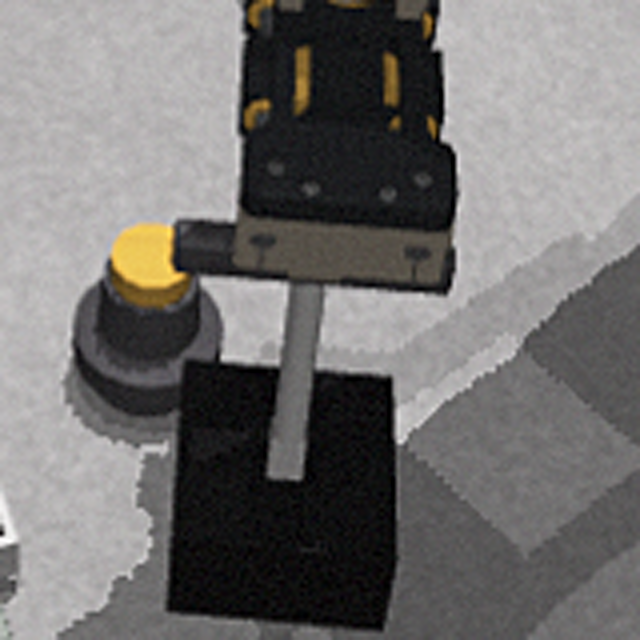

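Call:
arm_command(
  plan="255 0 0 -15 0 0 0; 255 0 0 -40 0 0 0; 255 0 0 -50 0 0 0; 255 0 0 -50 0 0 0; 255 0 0 -50 0 0 0; 255 0 0 -20 0 0 0; 255 0 0 0 0 0 0; 255 0 0 0 0 0 0",
)

```text
t: 33.35
ee_pos: [406.5, 217.1, 374.4]
tool_rot: [-3.14, -0.001, 2.84]
contact_force: [0.1, -0.5, -1.8]
gripper_width: 12.9
```

```bash
python3 plan.py 255 520 -36 377 3.1416 8
```

```text
t33.35 [406.5 217.1 374.4] [-3.1405e+00 -1.1000e-03  2.8399e+00] [ 0.1 -0.5 -1.8] 12.9
dist [ 113.5 -253.1    2.6] turn [ -0.05  -0.07 -17.29]
255 -22.9 -26.0 -0.3 0 0 -2.2; 255 -22.0 -26.8 -0.3 0 0 -2.2; 255 -20.9 -27.6 -0.3 0 0 -2.2; 255 -19.9 -28.4 -0.3 0 0 -2.2; 255 -18.8 -29.1 -0.3 0 0 -2.2; 255 -17.7 -29.8 -0.3 0 0 -2.2; 255 -16.5 -30.5 -0.3 0 0 -2.2; 255 -15.4 -31.1 -0.3 0 0 -2.2
```

Call:
arm_command(
  plan="255 -23 -26 0 0 0 -2.2; 255 -22 -27 0 0 0 -2.2; 255 -21 -27.5 0 0 0 -2.2; 255 -20 -28.5 0 0 0 -2.2; 255 -19 -29 0 0 0 -2.2; 255 -17.5 -30 0 0 0 -2.1; 255 -16.5 -30.5 0 0 0 -2.1; 255 -15.5 -31 -5 0 0 -2.1; 255 0 0 0 0 0 0; 255 0 0 0 0 0 0",
)

```text
t: 34.6
ee_pos: [520.7, -35.3, 379.2]
tool_rot: [3.141, -0.002, 3.141]
contact_force: [-0.4, -0.8, -2.0]
gripper_width: 12.4
```

```bash
python3 plan.py 255 687 -36.3 377 3.1416 6
```

```text
t34.60 [520.7 -35.3 379.2] [ 3.1409e+00 -2.3000e-03  3.1409e+00] [-0.4 -0.8 -2. ] 12.4
dist [166.3  -1.   -2.2] turn [ 0.04 -0.13 -0.04]
255 -27.7 -0.2 0.3 0 0 -0.0; 255 -27.7 -0.2 0.3 0 0 -0.0; 255 -27.7 -0.2 0.3 0 0 -0.0; 255 -27.7 -0.2 0.3 0 0 -0.0; 255 -27.7 -0.2 0.3 0 0 -0.0; 255 -27.7 -0.2 0.4 0 0 -0.0
```

Call:
arm_command(
  plan="255 -20 0 0 0 0 0; 255 -30 0 0 0 0 0; 255 -35 0 0 0 0 0; 255 -35 0 0 0 0 0; 255 -28 0 0 0 0 0; 255 -18 0 0 0 0 0; 255 0 0 0 0 0 0; 255 0 0 0 0 0 0; 255 0 0 0 0 0 0",
)

```text
t: 35.72
ee_pos: [686.8, -35.3, 380.7]
tool_rot: [3.142, 0.0, -3.141]
contact_force: [0.1, -0.3, -3.0]
gripper_width: 12.9
```

Run:
```python
from h import *
c=Cam("scene"); c.crop(130,60,290,330,3,"s27.png"); c.crop(100,200,260,320,5,"s27b.png"); w=Cam("wrist"); cv2.imwrite("pics/w27.png",w.img); st()
```

```text
t35.83 [687.  -35.5 380.8] [-3.1416e+00  4.0000e-04 -3.1414e+00] [-0.1  0.2 -2.9] 12.7
```

View pics/s27.png

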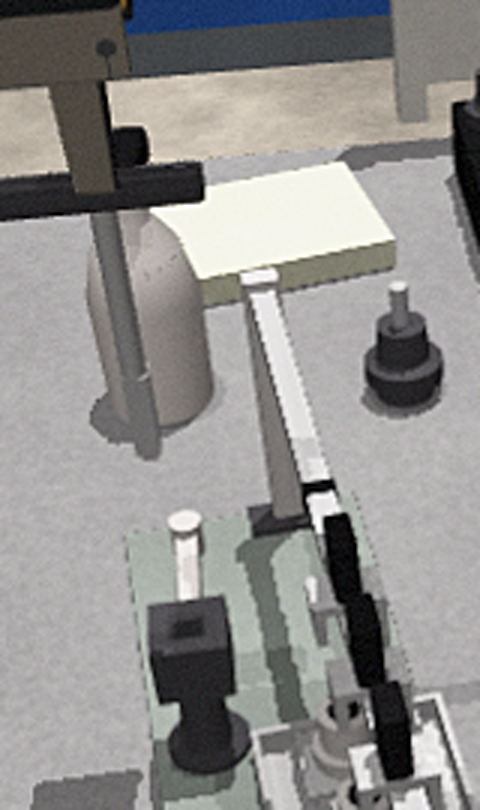

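View pics/w27.png

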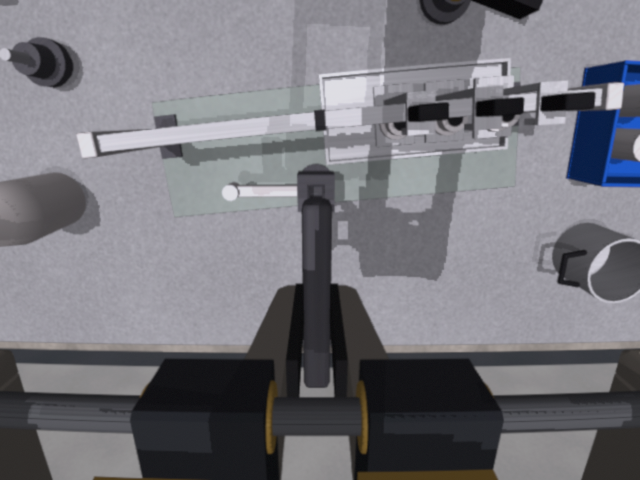

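Call:
arm_command(
  plan="255 0 0 20 0 0 0; 255 0 0 35 0 0 0; 255 0 0 35 0 0 0; 255 0 0 15 0 0 0; 255 0 0 0 0 0 0; 255 0 0 0 0 0 0",
)

```text
t: 36.58
ee_pos: [688.3, -35.7, 277.2]
tool_rot: [-3.142, 0.002, -3.142]
contact_force: [0.4, 0.3, -1.6]
gripper_width: 12.4
```

Run:
```python
from h import *
c=Cam("scene"); c.crop(150,190,270,310,5,"s28.png"); w=Cam("wrist"); cv2.imwrite("pics/w28.png",w.img); o=st()
# predicted tip vs recess in scene
print('tip',c.proj([o['ee_pos'][0],o['ee_pos'][1],o['ee_pos'][2]-140.4]),'recess pred',c.proj([[687,-36.3,113]]), 'tip shadow at 113',c.proj([o['ee_pos'][0],o['ee_pos'][1],113]))
```

```text
t36.67 [688.3 -35.7 277.1] [-3.1415e+00  2.6000e-03 -3.1415e+00] [ 0.1  0.6 -1.9] 12.7
tip [[188.82722467 259.59663638]] recess pred [[191.55384642 269.18175819]] tip shadow at 113 [[190.81069472 269.52546531]]
```

View pics/s28.png

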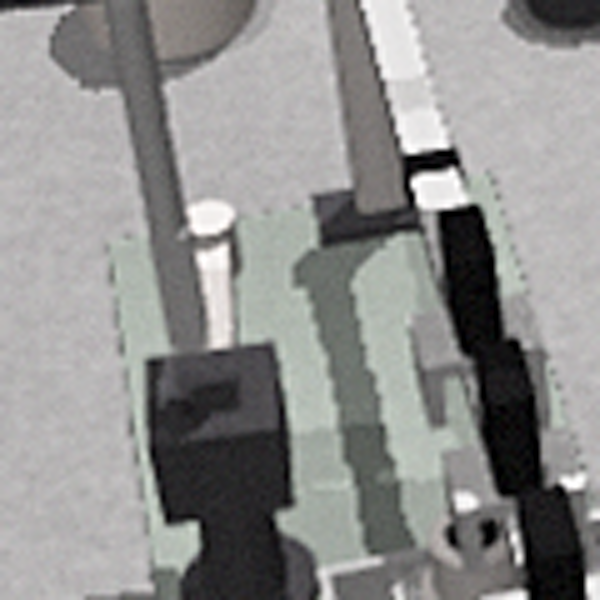

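View pics/w28.png

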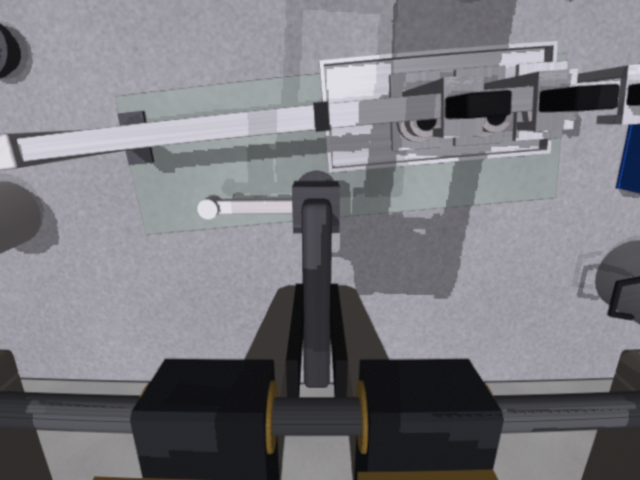

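Run:
```python
from h import *
w=Cam("wrist"); o=st(); w.crop(270,160,370,260,7,"w28c.png")
for x in (682,684,686,688): print(x,w.proj(place(np.array([[-23,-23,113],[-23,23,113],[23,-23,113],[23,23,113]],float),x,-36,0)).round(1).tolist())
# shank check: bottom of bar ends
T=R.from_euler('xyz',o['tool_rot']).as_matrix()
print('bar far end top',w.proj(o['ee_pos']+T@np.array([50,0,-28])),'near',w.proj(o['ee_pos']+T@np.array([-50,0,-28])))
s=Cam("scene"); s.crop(165,235,225,295,10,"s28c.png")
```

```text
t36.73 [688.2 -35.7 276.9] [-3.1415e+00  2.2000e-03 -3.1415e+00] [-1.7  0.7 -2.8] 12.8
682 [[293.0, 181.7], [341.6, 181.7], [293.9, 228.4], [340.7, 228.4]]
684 [[293.1, 183.8], [341.5, 183.8], [293.9, 230.4], [340.6, 230.4]]
686 [[293.1, 185.9], [341.5, 185.9], [294.0, 232.3], [340.6, 232.3]]
688 [[293.1, 188.0], [341.5, 188.0], [294.0, 234.3], [340.6, 234.3]]
bar far end top [[318.65329809 200.31533379]] near [[318.36640225 386.33261594]]
```

View pics/w28c.png

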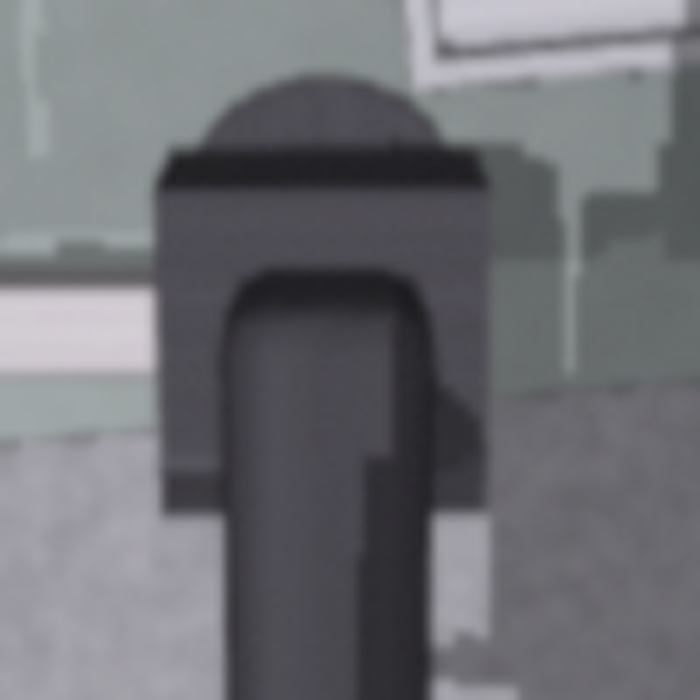

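View pics/s28c.png

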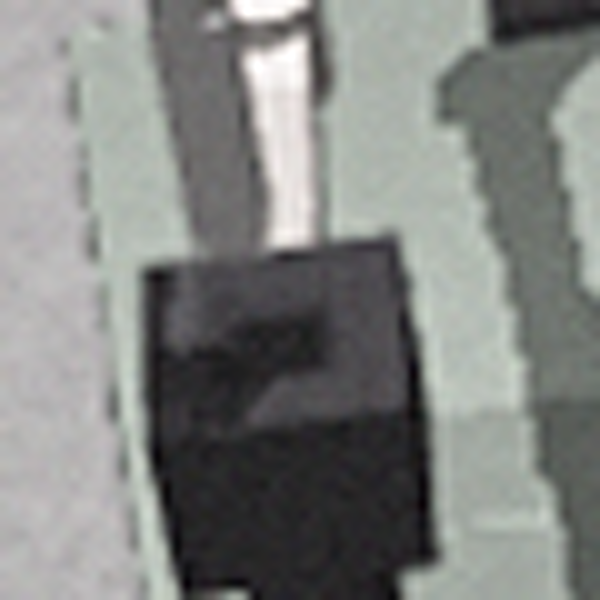

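Run:
```python
from h import *
s=Cam("scene"); o=st(); T=R.from_euler('xyz',o['tool_rot']).as_matrix()
s.crop(120,100,240,280,4,"s29.png")
for d in (-9.7,0,20,60,100,140.4): print(d,(4*(s.proj(o['ee_pos']+T@np.array([0,0,d]))-[120,100])).round(0))
```

```text
t36.83 [687.9 -35.6 276.3] [-3.1415e+00  1.4000e-03 -3.1414e+00] [ 0.4 -0.6 -1.9] 12.7
-9.7 [[221. 357.]]
0 [[224. 377.]]
20 [[232. 418.]]
60 [[248. 496.]]
100 [[262. 569.]]
140.4 [[276. 640.]]
```

View pics/s29.png

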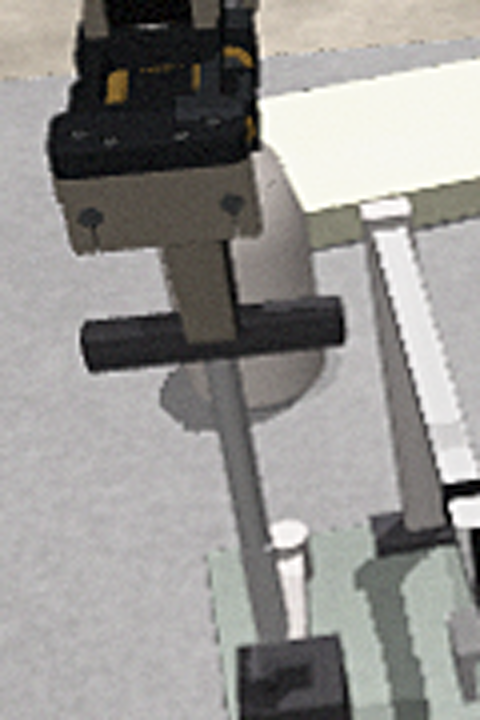

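Call:
arm_command(
  plan="255 2.5 0 5 0 0 0; 255 2 0 10 0 0 0; 255 0 0 3 0 0 0; 255 0 0 0 0 0 0; 255 0 0 0 0 0 0",
)

```text
t: 37.45
ee_pos: [683.2, -35.6, 257.6]
tool_rot: [3.142, 0.0, -3.142]
contact_force: [0.4, 0.2, -2.2]
gripper_width: 12.3
```

Run:
```python
from h import *
s=Cam("scene"); s.crop(165,225,235,295,10,"s30.png"); o=st(); w=Cam("wrist"); w.crop(270,160,370,260,6,"w30.png")
T=R.from_euler('xyz',o['tool_rot']).as_matrix()
for d in (100,140.4,163): print(d,(10*(s.proj(o['ee_pos']+T@np.array([0,0,d]))-[165,225])).round(0))
```

```text
t37.50 [683.2 -35.6 257.6] [-3.1416e+00  4.0000e-04 -3.1414e+00] [-0.2  0.2 -1.5] 12.8
100 [[250. 252.]]
140.4 [[284. 424.]]
163 [[302. 516.]]
```

View pics/s30.png

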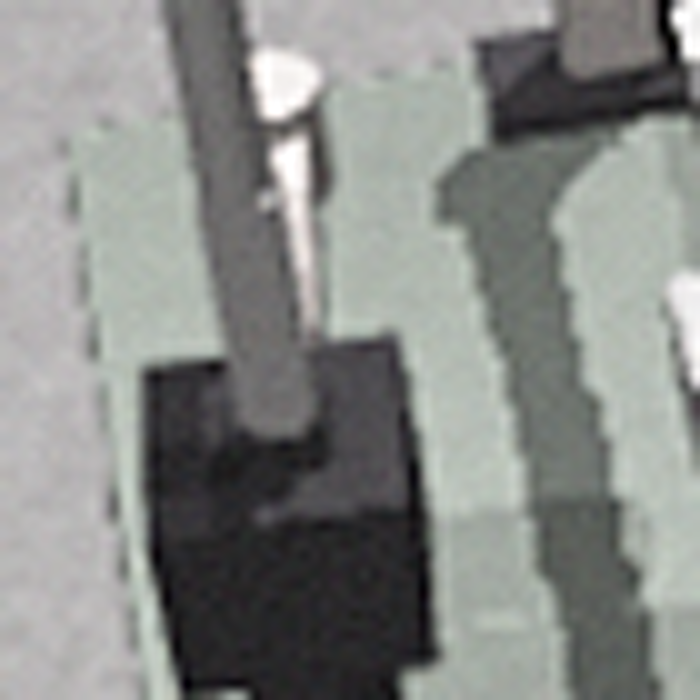

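View pics/w30.png

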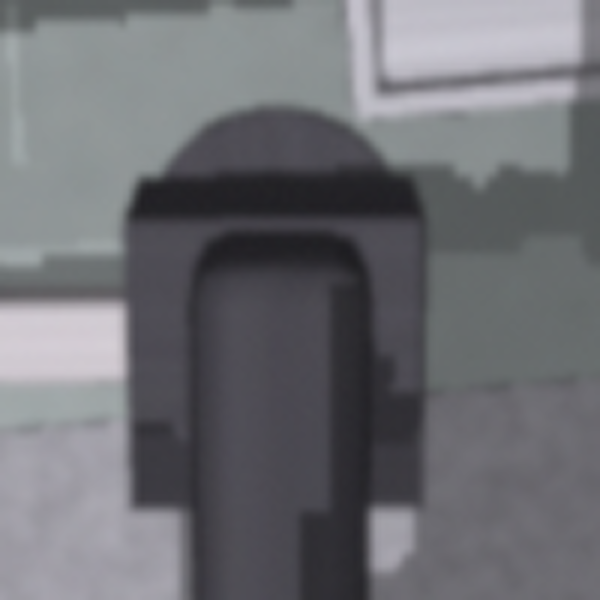

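Call:
arm_command(
  plan="255 0.5 0 3 0 0 0; 255 0 0 4 0 0 0; 255 0 0 4 0 0 0; 255 0 0 0 0 0 0",
)

```text
t: 38.05
ee_pos: [683.7, -35.7, 248.0]
tool_rot: [-3.141, 0.003, -3.141]
contact_force: [-0.1, -1.2, 7.1]
gripper_width: 12.8
```

Run:
```python
from h import *
s=Cam("scene"); s.crop(165,225,235,295,10,"s31.png"); o=st(); print(o['wrist_torque'])
```

```text
t38.10 [683.7 -35.7 248. ] [-3.1414  0.0033 -3.1415] [ 0.  -0.4  6. ] 12.7
[ 0.09038666 -0.1042145  -0.01571447]
```

View pics/s31.png

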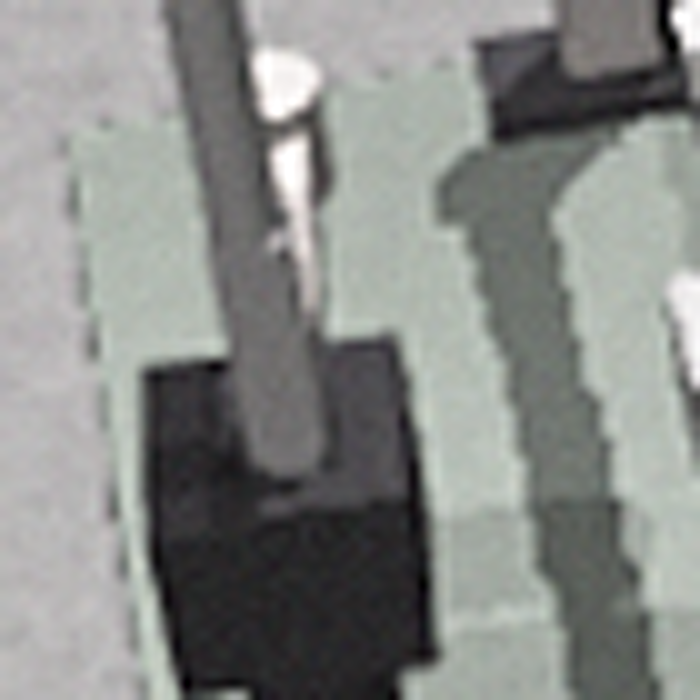

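Run:
```python
from h import *
s=Cam("scene"); o=st(); w=Cam("wrist")
T=R.from_euler('xyz',o['tool_rot']).as_matrix()
q=10*(s.proj(np.array([o['ee_pos']+T@np.array([0,0,d]) for d in np.arange(60,142,1.)]))-[165,225])
for r in (50,100,150,200,250,300,350,400,440): i=np.argmin(abs(q[:,1]-r)); print(r,q[i].round(0),60+i)
print('tip pred',q[-1])
C=np.array([[23,23,113],[23,-23,113],[-23,-23,113],[-23,23,113]],float)
obs=np.array([(143,370),(402,340),(430,510),(155,540)],float)[[1,1,1,1]]*0
for x,y in((685,-36),(683.7,-35.7)): print(x,y,(10*(s.proj(place(np.vstack([C,[[0,0,113]]]),x,y,0))-[165,225])).round(0).tolist())
w.crop(270,150,370,270,6,"w31.png")
for x in (682,684,686,688): print(x,w.proj(place(C,x,-36,0)).round(1).tolist())
```

```text
t38.15 [683.7 -35.7 248. ] [-3.1414  0.0033 -3.1415] [ 0.6 -0.6  6.5] 12.8
50 [220. 117.] 60
100 [220. 117.] 60
150 [226. 149.] 67
200 [236. 198.] 78
250 [246. 251.] 90
300 [255. 299.] 101
350 [265. 350.] 113
400 [274. 400.] 125
440 [282. 442.] 135
tip pred [286.98096795 466.49422558]
685 -36 [[145.0, 549.0], [144.0, 371.0], [403.0, 338.0], [414.0, 514.0], [277.0, 441.0]]
683.7 -35.7 [[153.0, 549.0], [151.0, 371.0], [411.0, 338.0], [422.0, 514.0], [285.0, 442.0]]
682 [[342.5, 241.8], [292.2, 241.8], [291.2, 191.9], [343.6, 191.9]]
684 [[342.5, 243.9], [292.2, 243.9], [291.2, 194.2], [343.5, 194.2]]
686 [[342.4, 246.0], [292.2, 246.0], [291.2, 196.4], [343.5, 196.4]]
688 [[342.4, 248.1], [292.3, 248.0], [291.3, 198.7], [343.4, 198.7]]
```

View pics/w31.png

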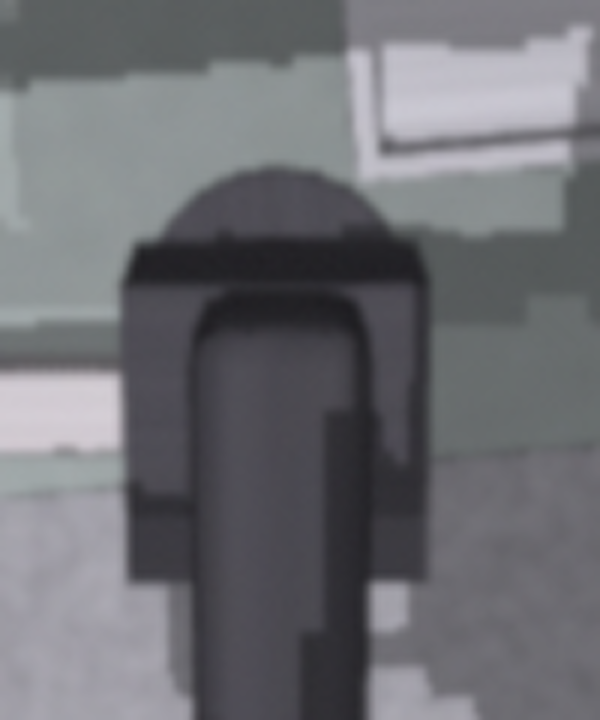

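Call:
arm_command(
  plan="255 -1 0 -1 0 0 0; 255 -1 0 0 0 0 0; 255 -0.7 0 0 0 0 0; 255 0 0 2 0 0 0; 255 0 0 2 0 0 0; 255 0 0 0 0 0 0",
)

```text
t: 38.95
ee_pos: [687.8, -35.7, 247.2]
tool_rot: [-3.141, 0.007, -3.141]
contact_force: [-0.2, -0.6, 19.7]
gripper_width: 12.8
```

Run:
```python
from h import *
s=Cam("scene"); o=st(); print(o['wrist_torque'])
s.crop(120,110,240,290,4,"s32.png"); s.crop(165,225,235,295,10,"s32b.png")
T=R.from_euler('xyz',o['tool_rot']).as_matrix()
for d in (-9.7,20,60,100,140.4): print(d,(4*(s.proj(o['ee_pos']+T@np.array([0,0,d]))-[120,110])).round(0))
print('bar ends',(4*(s.proj(np.array([o['ee_pos']+T@np.array([a,0,-18.7]) for a in(-50,50)]))-[120,110])).round(0))
```

```text
t39.00 [687.8 -35.8 247.2] [-3.1412  0.0071 -3.1415] [-0.6  0.3 18.6] 12.5
[ 0.07769439 -0.04155792  0.01961279]
-9.7 [[233. 376.]]
20 [[244. 435.]]
60 [[258. 509.]]
100 [[271. 580.]]
140.4 [[284. 648.]]
bar ends [[100. 372.]
 [356. 344.]]
```

View pics/s32.png

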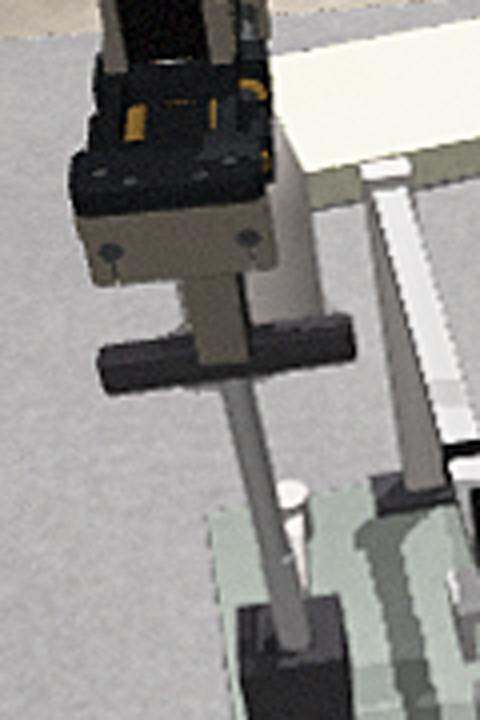

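View pics/s32b.png

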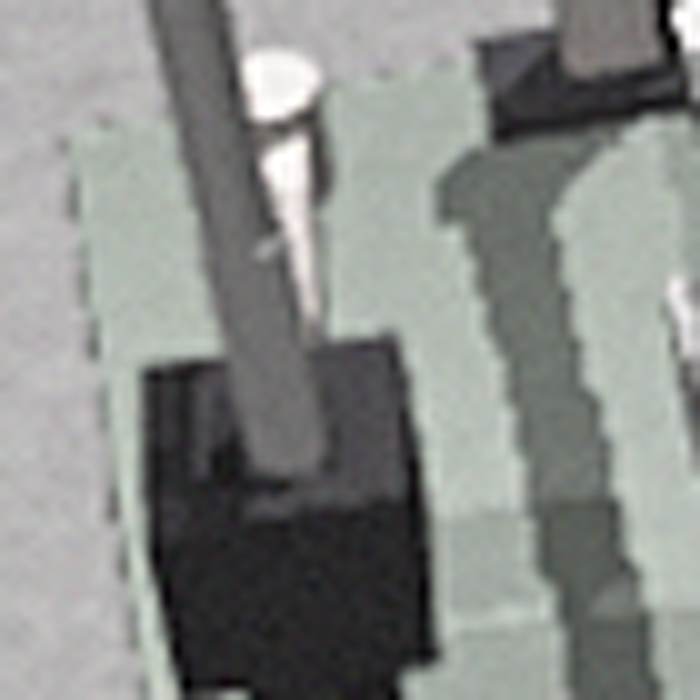

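Call:
arm_command(
  plan="255 0 0 -6 0 0 0; 255 0 0 -5 0 0 0; 255 0 0 0 0 0 0; 255 0 0 0 0 0 0",
)

```text
t: 39.5
ee_pos: [684.9, -35.6, 253.6]
tool_rot: [3.142, -0.001, -3.141]
contact_force: [0.7, -0.3, -3.2]
gripper_width: 12.9
```

Run:
```python
from h import *
s=Cam("scene"); o=st(); 
s.crop(165,225,235,295,10,"s33b.png")
T=R.from_euler('xyz',o['tool_rot']).as_matrix()
q=10*(s.proj(np.array([o['ee_pos']+T@np.array([0,0,d]) for d in np.arange(60,142,1.)]))-[165,225])
for r in (50,150,250,350,440): i=np.argmin(abs(q[:,1]-r)); print(r,q[i].round(0),60+i)
print('tip',q[-1])
```

```text
t39.55 [684.9 -35.6 253.7] [ 3.1415e+00 -1.1000e-03 -3.1415e+00] [-0.3  0.1 -1.7] 12.2
50 [210.  92.] 60
150 [221. 151.] 73
250 [240. 249.] 95
350 [260. 348.] 118
440 [278. 440.] 140
tip [279.05586066 444.10601516]
```

View pics/s33b.png

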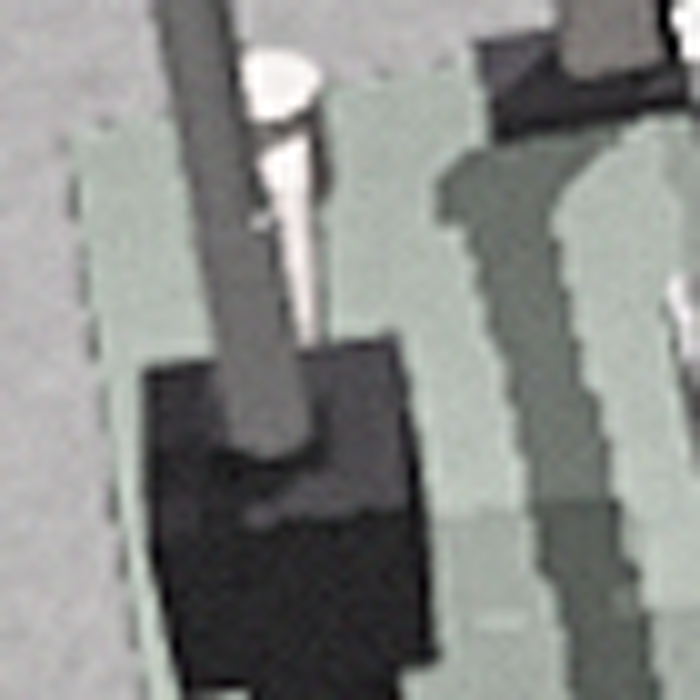

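Call:
arm_command(
  plan="255 -0.5 -0.7 2 0 0 0; 255 0 0 3 0 0 0; 255 0 0 3 0 0 0; 255 0 0 0 0 0 0",
)

```text
t: 40.05
ee_pos: [685.5, -36.3, 245.9]
tool_rot: [3.142, -0.001, -3.141]
contact_force: [-0.5, -0.1, -1.3]
gripper_width: 12.6
```

Run:
```python
from h import *
s=Cam("scene"); o=st(); print(o['wrist_torque'])
s.crop(165,225,235,295,10,"s34b.png")
```

```text
t40.10 [685.6 -36.3 246.2] [ 3.1416e+00 -3.0000e-04 -3.1414e+00] [ 0.7  0.3 -2. ] 12.7
[ 0.10305916 -0.17571207 -0.00079343]
```

View pics/s34b.png

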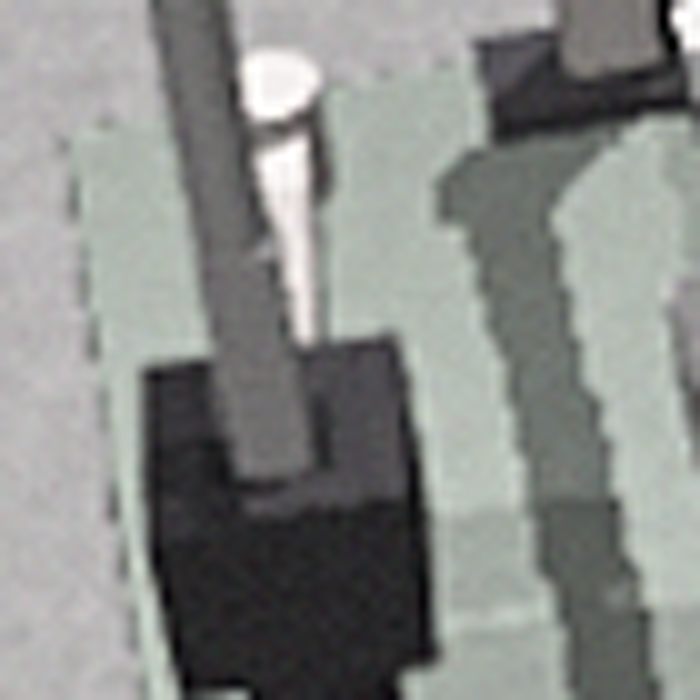

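Call:
arm_command(
  plan="255 0 0 3 0 0 0; 255 0 0 3 0 0 0; 255 0 0 0 0 0 0",
)

```text
t: 40.48
ee_pos: [685.4, -36.3, 240.0]
tool_rot: [3.142, -0.001, -3.141]
contact_force: [-0.6, 0.2, -2.7]
gripper_width: 12.3
```

Call:
arm_command(
  plan="255 0 0 3 0 0 0; 255 0 0 3 0 0 0; 255 0 0 3 0 0 0; 255 0 0 2 0 0 0; 255 0 0 0 0 0 0",
)

```text
t: 41.1
ee_pos: [685.6, -36.3, 229.1]
tool_rot: [-3.142, -0.0, -3.141]
contact_force: [0.4, 0.1, -2.6]
gripper_width: 12.8
```

Call:
arm_command(
  plan="255 0 0 2 0 0 0; 255 0 0 1.5 0 0 0; 255 0 0 1 0 0 0; 255 0 0 0 0 0 0",
)

```text
t: 41.6
ee_pos: [686.0, -36.3, 225.4]
tool_rot: [-3.142, 0.001, -3.141]
contact_force: [-0.5, 1.2, 1.4]
gripper_width: 12.2
```

Run:
```python
from h import *
s=Cam("scene"); o=st(); print(o['wrist_torque'],o['joint_positions'])
s.crop(100,110,300,310,3.5,"s35.png")
```

```text
t41.65 [686.  -36.3 225.4] [-3.1415e+00  9.0000e-04 -3.1415e+00] [ 0.1 -0.   2.7] 12.7
[ 0.07346369 -0.13045386 -0.02412965] [-5.50984762e-02  4.20594756e-01  1.45158190e+00 -7.33269732e-06
  1.26853282e+00 -1.62600403e+00]
```

View pics/s35.png

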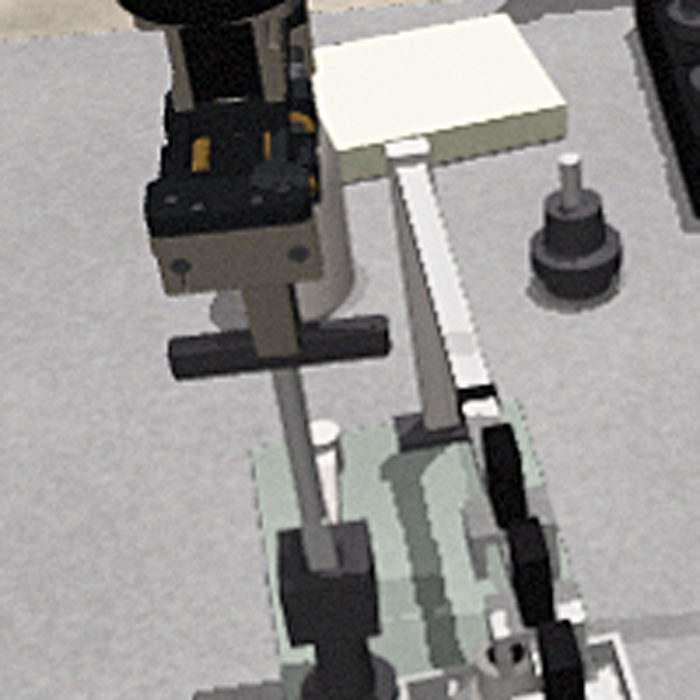

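Call:
arm_command(
  plan="255 0 0 0 0 0 4; 255 0 0 0 0 0 6; 255 0 0 0 0 0 6; 255 0 0 0 0 0 6; 255 0 0 0 0 0 6; 255 0 0 0 0 0 6; 255 0 0 0 0 0 6; 255 0 0 0 0 0 0",
)

```text
t: 42.65
ee_pos: [685.9, -36.4, 225.4]
tool_rot: [3.141, 0.001, 2.444]
contact_force: [-0.1, -1.0, 3.5]
gripper_width: 12.6
```

Run:
```python
from h import *
s=Cam("scene"); o=st(); print(o['wrist_torque'],o['joint_positions'])
s.crop(100,110,300,310,3.5,"s36.png")
```

```text
t42.70 [685.9 -36.4 225.4] [3.1412e+00 6.0000e-04 2.4458e+00] [-0.6 -0.1  2.8] 13.2
[-0.01426608 -0.04116879  0.0573335 ] [-5.51190600e-02  4.20638666e-01  1.45162170e+00 -6.35050122e-05
  1.26862722e+00 -9.30149528e-01]
```

View pics/s36.png

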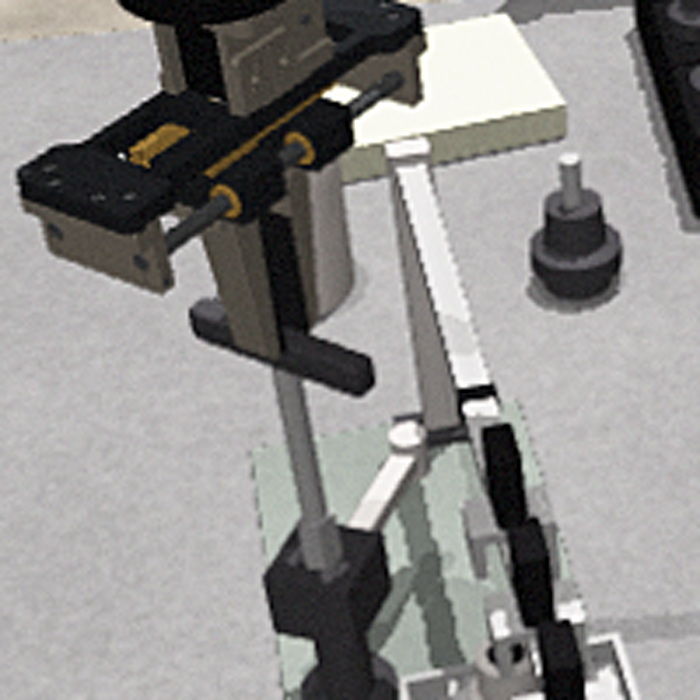

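Gate turns with the key. Keep turning.

Call:
arm_command(
  plan="255 0 0 0 0 0 6; 255 0 0 0 0 0 6; 255 0 0 0 0 0 6; 255 0 0 0 0 0 6; 255 0 0 0 0 0 6; 255 0 0 0 0 0 6; 255 0 0 0 0 0 6; 255 0 0 0 0 0 4; 255 0 0 0 0 0 0",
)

```text
t: 43.82
ee_pos: [685.9, -36.4, 225.4]
tool_rot: [3.141, 0.0, 1.643]
contact_force: [0.3, -0.2, 4.1]
gripper_width: 12.5
```

Run:
```python
from h import *
s=Cam("scene"); o=st(); print(o['wrist_torque'],o['joint_positions'])
s.crop(100,110,300,310,3.5,"s37.png")
```

```text
t43.88 [685.9 -36.4 225.3] [3.1409e+00 1.0000e-04 1.6437e+00] [-0.  -0.   4.2] 12.6
[-0.09198287  0.05113928  0.01827882] [-5.51402332e-02  4.20681814e-01  1.45164854e+00 -2.75764614e-05
  1.26859896e+00 -1.28030814e-01]
```

View pics/s37.png

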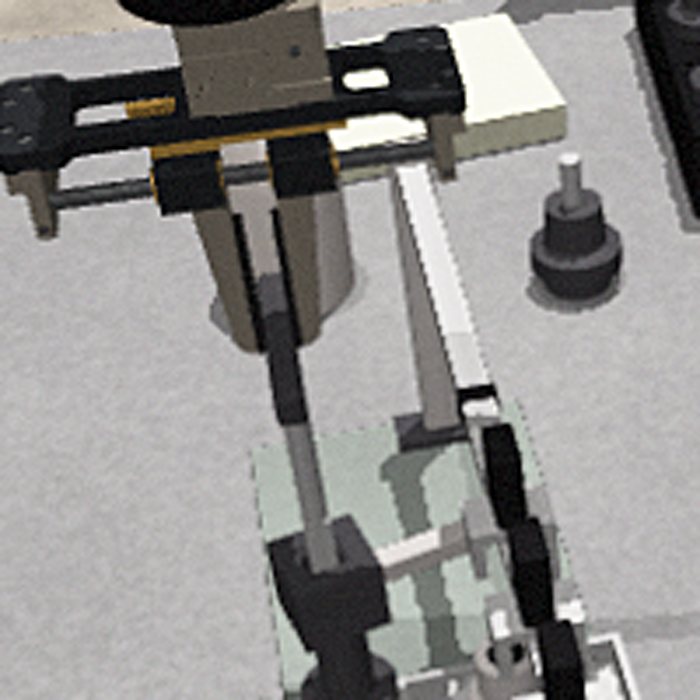

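Call:
arm_command(
  plan="255 0 0 0 0 0 3; 255 0 0 0 0 0 3; 255 0 0 0 0 0 2; 255 0 0 0 0 0 0",
)

```text
t: 44.38
ee_pos: [685.9, -36.3, 225.3]
tool_rot: [3.141, 0.0, 1.503]
contact_force: [-0.4, -1.0, 5.3]
gripper_width: 12.8
```

Run:
```python
from h import *
s=Cam("scene"); o=st(); print(o['wrist_torque'])
```

```text
t44.42 [685.9 -36.3 225.3] [ 3.1409 -0.      1.5032] [-0.3 -0.6  5.6] 12.6
[-0.0771666   0.07195741  0.11198379]
```

Call:
arm_command(
  plan="255 0 0 0 0 0 2; 255 0 0 0 0 0 0",
)

```text
t: 44.68
ee_pos: [686.0, -36.4, 225.3]
tool_rot: [3.141, -0.0, 1.468]
contact_force: [0.8, 0.6, 4.9]
gripper_width: 12.5
```

Run:
```python
from h import *
s=Cam("scene"); o=st(); print(o['wrist_torque']); s.crop(140,220,260,310,6,"s38.png")
```

```text
t44.73 [685.9 -36.4 225.3] [3.1409 0.     1.4683] [-0.1 -1.1  4.9] 12.9
[-0.09821287  0.06443789  0.1339704 ]
```

View pics/s38.png

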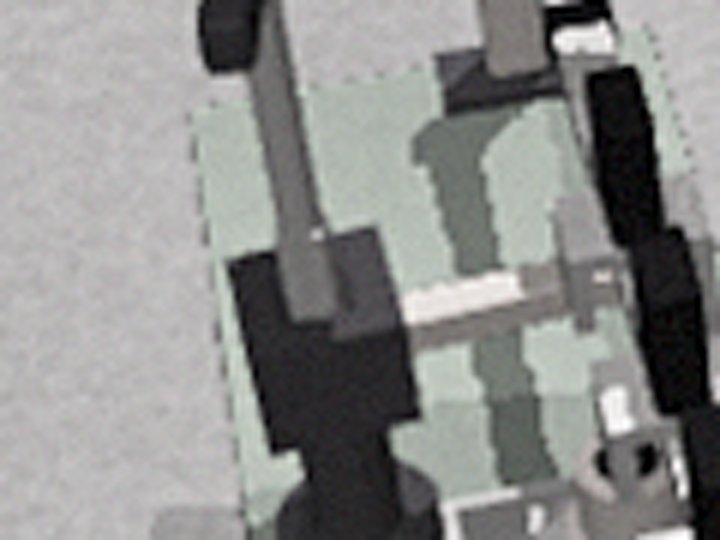

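Call:
arm_command(
  plan="255 0 0 0 0 0 2; 255 0 0 0 0 0 1; 255 0 0 0 0 0 0",
)

```text
t: 45.1
ee_pos: [685.9, -36.4, 225.3]
tool_rot: [3.141, 0.0, 1.416]
contact_force: [-0.5, -0.0, 5.0]
gripper_width: 12.7
```

Run:
```python
from h import *
o=st(); print(o['wrist_torque'])
```

```text
t45.10 [685.9 -36.4 225.3] [3.1409 0.     1.4157] [-0.5 -0.   5. ] 12.7
[-0.1046439   0.09097577  0.103457  ]
```

Call:
arm_command(
  plan="255 0 0 0 0 0 2; 255 0 0 0 0 0 1; 255 0 0 0 0 0 0",
)

```text
t: 45.48
ee_pos: [686.0, -36.3, 225.3]
tool_rot: [3.141, -0.0, 1.364]
contact_force: [-1.6, -0.8, 5.8]
gripper_width: 12.6
```

Run:
```python
from h import *
s=Cam("scene"); o=st(); print(o['wrist_torque']); s.crop(140,220,260,310,6,"s39.png")
```

```text
t45.52 [686.  -36.3 225.3] [ 3.1408e+00 -1.0000e-04  1.3638e+00] [-0.5 -0.1  5.8] 12.5
[-0.0623274   0.06478379  0.26461542]
```

View pics/s39.png

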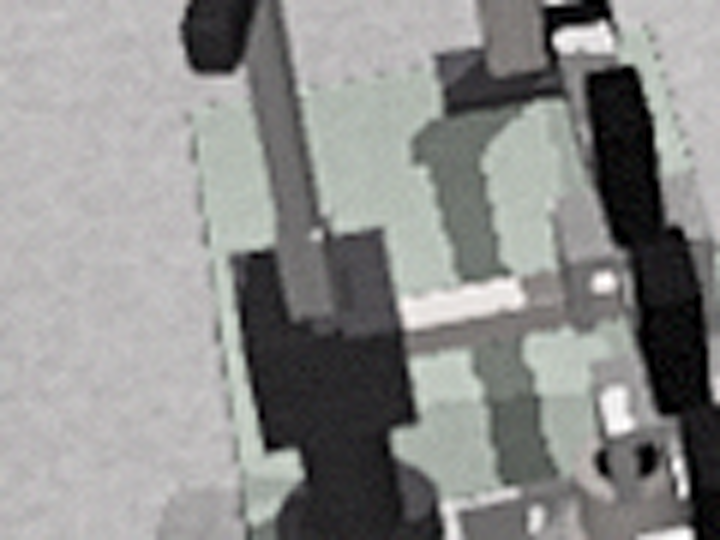

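Call:
arm_command(
  plan="255 0 0 0 0 0 1.5; 255 0 0 0 0 0 1.5; 255 0 0 0 0 0 0; 255 0 0 0 0 0 0",
)

```text
t: 46.02
ee_pos: [685.9, -36.3, 225.3]
tool_rot: [3.141, -0.0, 1.312]
contact_force: [-0.6, 0.2, 3.9]
gripper_width: 12.8
```

Run:
```python
from h import *
s=Cam("scene"); o=st(); print(o['wrist_torque']); s.crop(140,220,260,310,6,"s40.png")
H=(685.5,-36.3)
for yaw in(.09-1.57+.0,):
    for bx in (box(-23,23,-23,23,73,113),box(-8,8,-118,-23,84,105)):
        pass
    im=cv2.resize(s.img[220:310,140:260],None,fx=6,fy=6,interpolation=cv2.INTER_CUBIC)
    for yw,col in((.09-1.57,(0,255,0)),(.09-1.57+.1,(0,0,255))):
        for bx in (box(-23,23,-23,23,73,113),box(-8,8,-118,-23,84,105)): draw(im,s,place(bx,684.5,-36,yw),BE,col,6,(140,220))
    cv2.imwrite("pics/s40o.png",im)
```

```text
t46.08 [686.  -36.3 225.3] [ 3.1409e+00 -1.0000e-04  1.3119e+00] [-0.5 -0.3  6. ] 12.8
[0.00141819 0.01315151 0.41795117]
```

View pics/s40o.png

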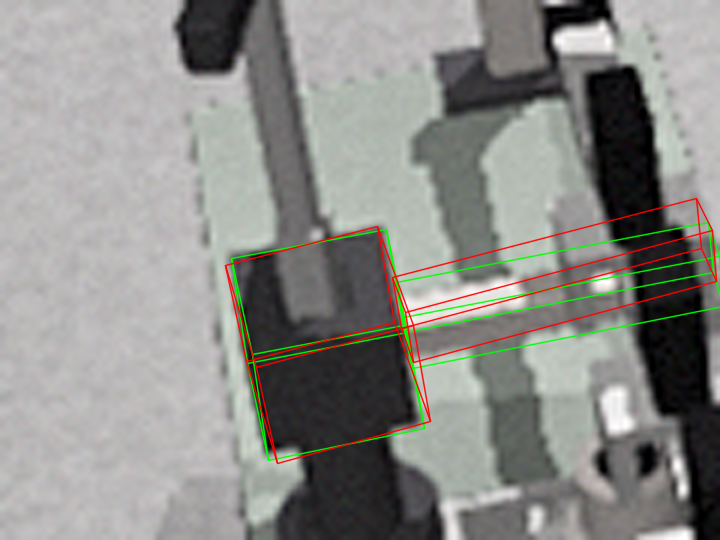

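Call:
arm_command(
  plan="255 0 0 0 0 0 -4; 255 0 0 0 0 0 -4; 255 0 0 0 0 0 -2; 255 0 0 0 0 0 0",
)

```text
t: 46.58
ee_pos: [686.0, -36.3, 225.3]
tool_rot: [3.141, -0.0, 1.486]
contact_force: [-0.7, -0.5, 4.7]
gripper_width: 12.6
```

Run:
```python
from h import *
s=Cam("scene"); o=st(); print(o['wrist_torque']); s.crop(140,120,280,310,4,"s41.png")
```

```text
t46.62 [686.  -36.2 225.3] [ 3.1407e+00 -2.0000e-04  1.4858e+00] [-1.8 -0.   4.5] 12.7
[ 0.01603114 -0.01579911 -0.01643796]
```

View pics/s41.png

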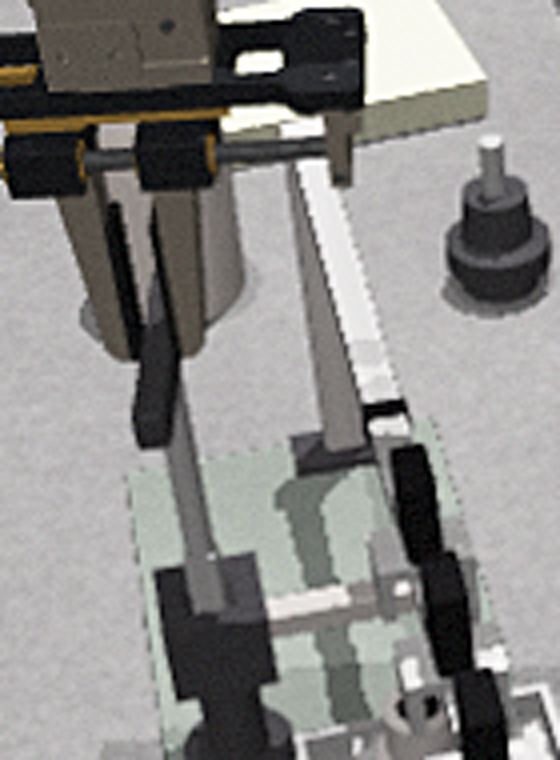

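Call:
arm_command(
  plan="255 0 0 -4 0 0 0; 255 0 0 -8 0 0 0; 255 0 0 -8 0 0 0; 255 0 0 -10 0 0 0; 255 0 0 -10 0 0 0; 255 0 0 0 0 0 0",
)

```text
t: 47.38
ee_pos: [686.3, -36.4, 266.2]
tool_rot: [3.14, -0.0, 1.484]
contact_force: [0.3, 1.1, -2.9]
gripper_width: 12.7
```

Run:
```python
from h import *
s=Cam("scene"); o=st(); print(o['wrist_torque']); s.crop(140,100,280,310,3,"s42.png")
```

```text
t47.42 [685.9 -36.3 265.4] [ 3.1407 -0.      1.4837] [-0.8 -0.5 -2.4] 12.6
[-0.04008661 -0.05108332  0.02271903]
```

View pics/s42.png

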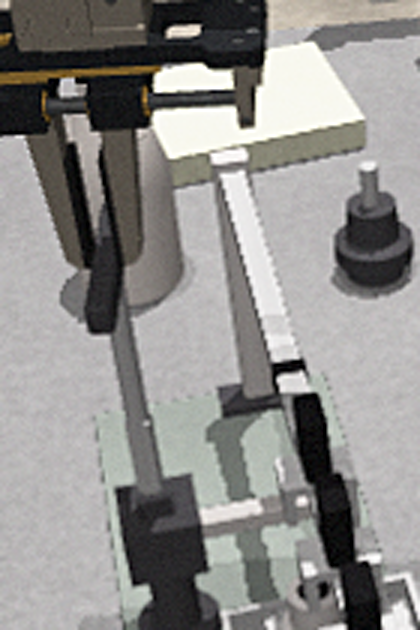

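Call:
arm_command(
  plan="255 0 0 -30 0 0 0; 255 0 0 -40 0 0 0; 255 0 0 -35 0 0 0; 255 0 0 -12 0 0 0; 255 0 0 0 0 0 0; 255 0 0 0 0 0 0; 255 0 0 0 0 0 0",
)

```text
t: 48.3
ee_pos: [685.2, -36.3, 380.2]
tool_rot: [-3.139, 0.0, 1.484]
contact_force: [0.7, 0.8, -2.4]
gripper_width: 12.9
```

```bash
python3 - <<'E'
from h import *
o=st();w=Cam("wrist"); cv2.imwrite("pics/w43.png",w.img)
E
python3 plan.py 255 520 -36 382 2.0 7
```

```text
t48.30 [685.2 -36.3 380.2] [-3.1392e+00  1.0000e-04  1.4836e+00] [ 0.7  0.8 -2.4] 12.9
t48.35 [685.3 -36.3 380.5] [-3.1396e+00  1.0000e-04  1.4837e+00] [ 0.4  0.2 -1.7] 13.2
dist [-165.3    0.3    1.5] turn [ -0.11  -0.03 -29.58]
255 -2.0 -23.5 -0.2 0 0 -4.2; 255 -0.3 -23.6 -0.2 0 0 -4.2; 255 1.5 -23.6 -0.2 0 0 -4.2; 255 3.2 -23.4 -0.2 0 0 -4.2; 255 4.9 -23.1 -0.2 0 0 -4.2; 255 6.6 -22.7 -0.2 0 0 -4.2; 255 8.3 -22.1 -0.2 0 0 -4.2
```

View pics/w43.png

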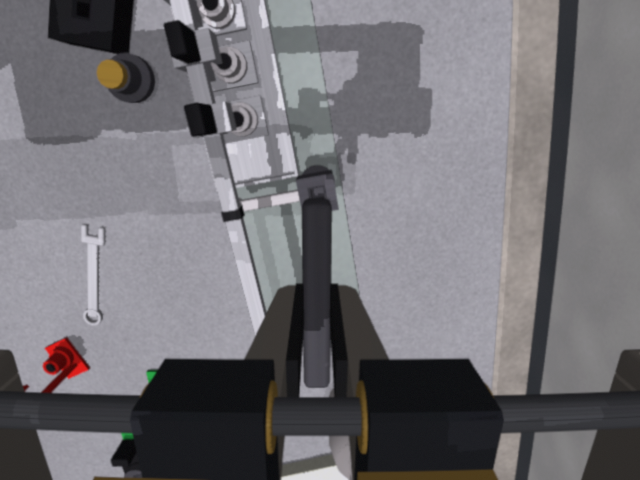

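Call:
arm_command(
  plan="255 -2 -23.5 0 0 0 -4.2; 255 0 -23.5 0 0 0 -4.2; 255 1.5 -23.5 0 0 0 -4.2; 255 3 -23.5 0 0 0 -4.2; 255 5 -23 0 0 0 -4.2; 255 6.5 -22.5 0 0 0 -4.2; 255 8 -22 0 0 0 -4.2; 255 0 0 0 0 0 0",
)

```text
t: 49.35
ee_pos: [520.0, -35.8, 382.1]
tool_rot: [3.141, 0.0, 1.997]
contact_force: [-0.3, -0.3, -2.5]
gripper_width: 12.7
```

```bash
python3 plan.py 255 407.1 217.4 378 2.8397 9
```

```text
t49.35 [520.  -35.8 382.1] [3.1414e+00 1.0000e-04 1.9966e+00] [-0.3 -0.3 -2.5] 12.7
dist [-112.9  253.2   -4.1] turn [ 1.000e-02  1.000e-02 -4.831e+01]
255 30.8 0.2 0.4 0 0 -5.4; 255 30.7 3.1 0.4 0 0 -5.4; 255 30.2 5.9 0.4 0 0 -5.4; 255 29.5 8.7 0.4 0 0 -5.4; 255 28.6 11.5 0.4 0 0 -5.4; 255 27.4 14.1 0.4 0 0 -5.4; 255 26.0 16.6 0.4 0 0 -5.4; 255 24.3 18.9 0.4 0 0 -5.4; 255 22.4 21.1 0.5 0 0 -5.4
```

Call:
arm_command(
  plan="255 31 0 0 0 0 -5.4; 255 30.5 3 0 0 0 -5.4; 255 30 6 0 0 0 -5.4; 255 29.5 8.5 0 0 0 -5.4; 255 28.5 11.5 0 0 0 -5.4; 255 27.5 14 0 0 0 -5.4; 255 26 16.5 0 0 0 -5.4; 255 24 19 0 0 0 -5.4; 255 22.5 21 0 0 0 -5.1; 255 0 0 0 0 0 0",
)

```text
t: 50.6
ee_pos: [407.3, 218.2, 381.7]
tool_rot: [3.141, -0.0, 2.841]
contact_force: [1.0, -0.0, -2.6]
gripper_width: 12.5
```

```bash
python3 plan.py 255 407.1 217.4 210 2.8397 5
python3 - <<'E'
from h import *
w=Cam("wrist"); cv2.imwrite("pics/w44.png",w.img); s=Cam("scene"); s.crop(300,150,480,440,2.5,"s44.png")
E
```

```text
t50.60 [407.3 218.2 381.7] [ 3.1413e+00 -3.0000e-04  2.8415e+00] [ 1.  -0.  -2.6] 12.5
dist [  -0.2   -0.8 -171.7] turn [ 0.02 -0.02  0.1 ]
255 0 -0.2 34.3 0 0 0.0; 255 0 -0.2 34.3 0 0 0.0; 255 0 -0.2 34.3 0 0 0.0; 255 0 -0.2 34.3 0 0 0.0; 255 0 -0.2 34.3 0 0 0.0
```

View pics/w44.png

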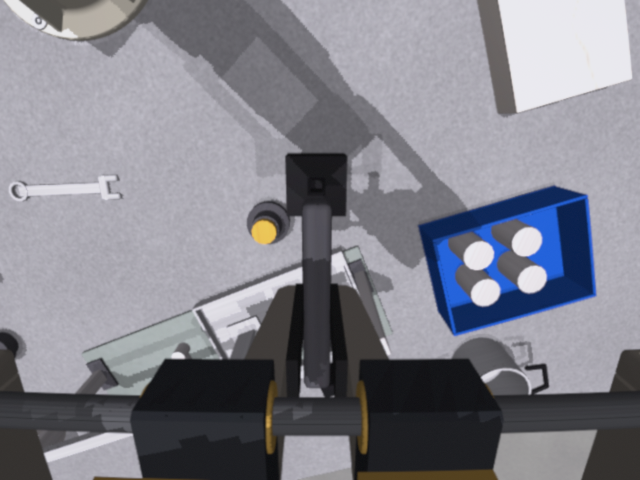

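View pics/s44.png

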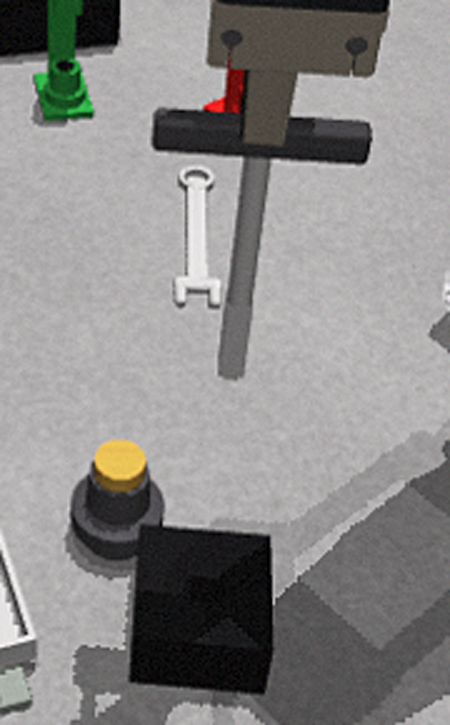

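Call:
arm_command(
  plan="255 0 -0.4 20 0 0 0; 255 0 -0.4 40 0 0 0; 255 0 0 45 0 0 0; 255 0 0 40 0 0 0; 255 0 0 22 0 0 0; 255 0 0 0 0 0 0; 255 0 0 0 0 0 0",
)

```text
t: 51.58
ee_pos: [408.1, 215.6, 215.9]
tool_rot: [3.141, 0.001, 2.839]
contact_force: [0.7, -0.4, -1.9]
gripper_width: 12.6
```

Run:
```python
from h import *
o=st(); s=Cam("scene"); s.crop(330,260,450,420,5,"s45.png")
T=R.from_euler('xyz',o['tool_rot']).as_matrix()
for d in (10,40,70,100,140.4): print(d,(5*(s.proj(o['ee_pos']+T@np.array([0,0,d]))-[330,260])).round(0))
print('hole',(5*(s.proj([407.1,217.4,50])-[330,260])).round(0))
print((5*(s.proj(place(np.array([[42.5,42.5,50],[42.5,-42.5,50],[-42.5,-42.5,50],[-42.5,42.5,50]]),407.1,217.4,-.302))-[330,260])).round(0).tolist())
```

```text
t51.58 [408.1 215.6 215.9] [3.1407e+00 1.1000e-03 2.8385e+00] [ 0.7 -0.4 -1.9] 12.6
10 [[300. 285.]]
40 [[290. 356.]]
70 [[282. 423.]]
100 [[273. 487.]]
140.4 [[263. 569.]]
hole [[261. 622.]]
[[118.0, 728.0], [133.0, 500.0], [395.0, 523.0], [400.0, 754.0]]
```

View pics/s45.png

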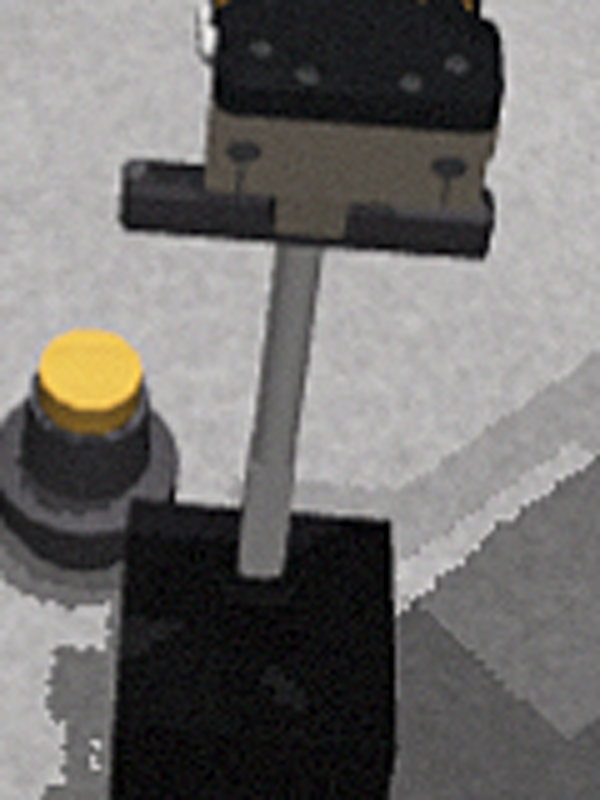

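Call:
arm_command(
  plan="255 1 0.8 5 0 0 0; 255 0.5 0.6 8 0 0 0; 255 0 0 6 0 0 0; 255 0 0 0 0 0 0; 255 0 0 0 0 0 0",
)

```text
t: 52.25
ee_pos: [406.1, 217.5, 195.9]
tool_rot: [3.142, -0.0, 2.84]
contact_force: [0.6, 1.0, -2.5]
gripper_width: 12.8
```

```bash
python3 plan.py 255 407.1 217.4 150.4 2.8397 5
```

```text
t52.25 [406.1 217.5 195.9] [ 3.1416 -0.      2.8399] [ 0.6  1.  -2.5] 12.8
dist [  1.   -0.1 -45.5] turn [ 0.   -0.    0.01]
255 -0.2 0 9.1 0 0 0.0; 255 -0.2 0 9.1 0 0 0.0; 255 -0.2 0 9.1 0 0 0.0; 255 -0.2 0 9.1 0 0 0.0; 255 -0.2 0 9.1 0 0 0.0
```

Call:
arm_command(
  plan="255 -0.7 0 3 0 0 0; 255 0 0 3 0 0 0; 255 0 0 3 0 0 0; 255 0 0 3 0 0 0; 255 0 0 0 0 0 0",
)

```text
t: 52.88
ee_pos: [406.5, 217.2, 183.6]
tool_rot: [-3.141, -0.0, 2.84]
contact_force: [0.4, 0.5, -2.1]
gripper_width: 12.8
```

Call:
arm_command(
  plan="255 0 0 4 0 0 0; 255 0 0 5 0 0 0; 255 0 0 5 0 0 0; 255 0 0 5 0 0 0; 255 0 0 0 0 0 0",
)

```text
t: 53.5
ee_pos: [406.4, 217.1, 164.4]
tool_rot: [-3.141, -0.001, 2.84]
contact_force: [0.6, -0.4, -3.1]
gripper_width: 13.1
```

Call:
arm_command(
  plan="255 0 0 5 0 0 0; 255 0 0 5 0 0 0; 255 0 0 2.5 0 0 0; 255 0 0 1.5 0 0 0; 255 0 0 0.7 0 0 0; 255 0 0 0 0 0 0",
)

```text
t: 54.25
ee_pos: [406.9, 217.3, 150.4]
tool_rot: [3.141, 0.0, 2.84]
contact_force: [0.7, -0.5, -0.2]
gripper_width: 12.7
```

Contact at the original height 150.4. Release and withdraw.

Call:
arm_command(
  plan="215 0 0 0 0 0 0; 180 0 0 0 0 0 0; 120 0 0 0 0 0 0; 0 0 0 0 0 0 0; 0 0 0 0 0 0 0; 0 0 0 0 0 0 0; 0 0 0 0 0 0 0; 0 0 0 -20 0 0 0; 0 0 0 -50 0 0 0; 0 0 0 -50 0 0 0",
)

```text
t: 55.5
ee_pos: [406.4, 217.1, 271.4]
tool_rot: [-3.141, -0.001, 2.84]
contact_force: [0.5, -0.2, -0.2]
gripper_width: 92.2
```

Call:
arm_command(
  plan="0 0 -20 -40 0 0 0; 0 40 -40 0 0 0 0; 0 50 -40 0 0 0 0; 0 50 -30 0 0 0 0; 0 0 0 0 0 0 0; 0 0 0 0 0 0 0",
)

```text
t: 56.25
ee_pos: [236.4, 135.6, 310.6]
tool_rot: [3.14, 0.001, 2.84]
contact_force: [-0.0, -0.4, 0.2]
gripper_width: 91.9
```

Run:
```python
from h import *
o=st()
for n in("scene","top","wrist"): c=Cam(n); cv2.imwrite(f"pics/{n}_f.png",c.img); 
s=Cam("scene"); s.crop(160,170,460,440,2.5,"s46.png")
t=Cam("top"); t.crop(140,80,450,310,2.5,"t46.png")
```

```text
t56.25 [236.4 135.6 310.6] [3.1403e+00 1.3000e-03 2.8401e+00] [-0.  -0.4  0.2] 91.9
```

View pics/s46.png

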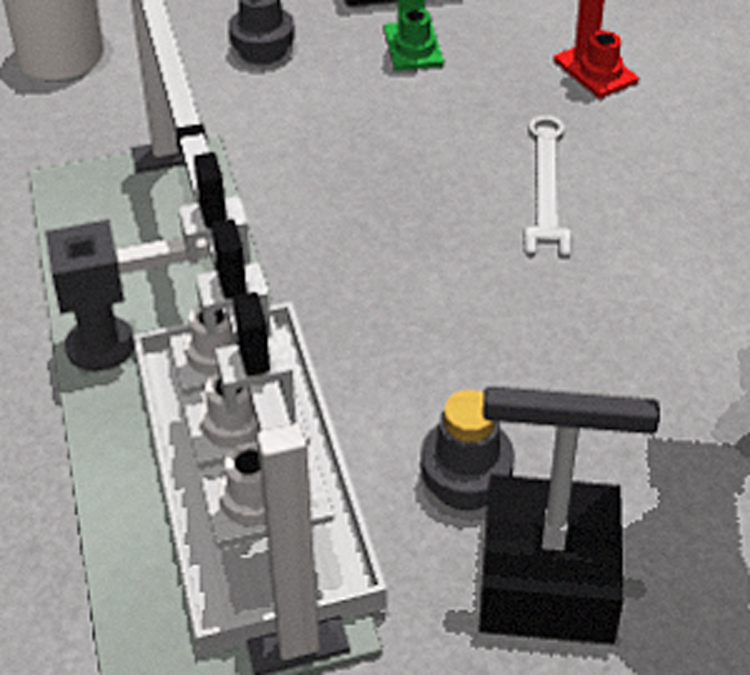

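View pics/t46.png

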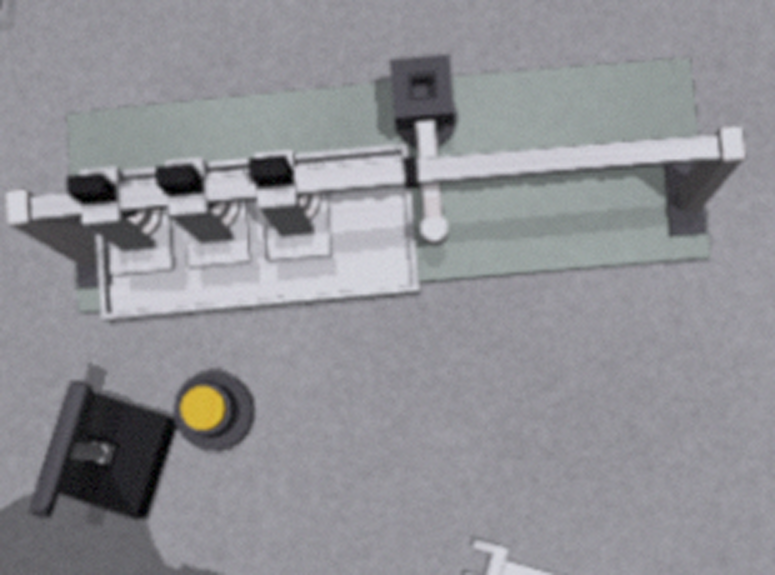

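View pics/top_f.png

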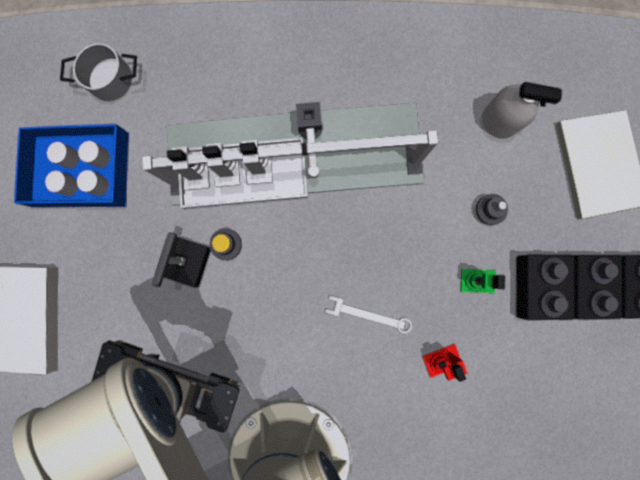

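Run:
```python
from h import *
t=Cam("top"); a=lambda x,y:(140+x/2.5,80+y/2.5)
h=t.atz(a(423,87),113); k=t.atz(a(433,229),107); r0=t.atz(a(18,208),215); r1=t.atz(a(732,143),215)
d=k-h; rl=r1-r0
ang=np.arctan2(rl[1],rl[0])-np.arctan2(d[1],d[0]); print(h,k,np.hypot(*d[:2]),'gate',ang)
st()
```

```text
[681.920831   -36.49731693 113.        ] [573.87728291 -44.98665044 107.        ] 108.37655219695753 gate 1.5871807597042917
t56.55 [236.3 135.4 309.9] [-3.1407e+00 -9.0000e-04  2.8394e+00] [-1.2  0.8  0.5] 91.6
```

```bash
python3 -c "
from cell import job
print(job.hand_in())"
```

```text
the job is handed in; nothing more can be done
None
```

I loaded the rail, shut the gate and handed the job in at about 57 s; no verdict came back.

- **Carriers:** Only three steel carriers were on the bench; no fourth showed in any camera view. I hooked each one on the loading half and slid it past the ring. They now hang over the tray at about y +218, +153 and +91 mm from the ring.
- **Gate:** I pushed the key fully into the recess and turned it clockwise until the torque rose at the stop. The last top picture puts the gate at 1.59 rad, against 1.57 at its stop.
- **Key:** It is back in its stand at the same height as before. The last pictures show it upright.
- **Bystanders:** Both tool holders are standing where they were, and the robot was clear of everything at the end.

**What did not go smoothly:**
- **Recess:** The first push of the key stopped at the edge of the recess, about 20 N at most. I lifted it, shifted it a few millimetres and it then went in freely.
- **Camera offset:** The cameras disagreed by 2 to 5 mm, so I used the wrist camera for the carriers and rail, and the wrist and scene cameras together for the recess.
- **Sliding:** I slid the carriers with the hook held about 2 mm above the bar until past the ring, then lowered them. The hook's lip stayed below the bar throughout.

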